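# Load a wet ink tile into the sprung nest under the UV lamp

## Task

Put the blue tile under the UV lamp to cure: slide one end in under the head until you feel the orange sprung jaw (its holder may be clamped anywhere on its short track), push the jaw back, and lower the other end behind the yellow front lip so that the tile lies flat and square on the seat, clamped between jaw and lip, coat up. The coat is wet, so nothing may touch it: hold the tile by its bare edges. Work gently, without bumping the lamp or forcing the tile, and leave the other tiles and things on the table as they are.

Things in the scene. Friction and masses are not known exactly. Their poses are not given: they have to be found in the camera images.
- tile_blue: The tile to cure: white ceramic, 100 x 50 x 8 mm, 75 to 125 g, with a blue still-wet coat on its upper face. Origin: centre of its underside; x along its length, y across, z up. It looks the same either way round (x may point to either end).
- tile_blue_coat: The wet coat on the blue tile: 76 mm (along the tile's x) x 42 x 1.5 mm, centred on the upper face, so 12 mm at each end and 4 mm along each side are bare ceramic. Same origin and axes as the tile (it is fixed to it).
- tile_red: A like tile, same sizes, with a red coat, on a stand of its own. Leave it.
- tile_green: A like tile, same sizes, with a green coat, on a stand of its own. Leave it.
- lamp: White UV curing lamp, fixed. Origin: on the table; x points inward, from its open front (robot's side) to its open rear; z up. Base plate 8 mm thick, x -75 to 95 mm, y +-110 mm. Head (the overhang): x -32 to 50 mm, y +-111 mm, underside 80 mm and top 130 mm above the table. Legs: x -21 to 41 mm, y +-98 to +-110 mm. It carries the nest, a pale blue sprung tile holder.
- head_edge (a point): Middle of the lamp head's lower front edge: lamp x = -32 mm, y = 0, 80 mm above the table. Axes as the lamp.
- track (a point): Lamp x = y = 0, on the base plate, 8 mm above the table; axes as the lamp. The nest stands here on a track along x, centred on y = 0, clamped s = 0 to 20 mm outward (to -x). s differs each time and is not reported: look or feel for it. Along x the nest has a yellow front lip (inner face at -50 mm - s), a flat seat, and the sprung jaw (face at 47 mm - s).
- seat_level (a point): Lamp x = y = 0 at the height of the nest's flat seat, 26 mm above the table. Lip: 32 mm wide, 9 mm thick, 5 mm above the seat. The seat is 36 mm wide from the lip to x = 7 mm - s: there a tile overhangs it 7 mm a side, with free room for fingers down to the base plate. Then two side walls 6 mm high, x 8 to 47 mm - s, inner faces y +-26.75 mm, outer +-32.75; mouths flare from -3 mm - s.
- jaw (a joint): How far the orange sprung jaw at the nest's rear is pushed back (m): 0 free, 0.007 at its end stop. Its flat face is 46 mm wide and 11 mm high, from 0.6 mm above the seat, and when free stands 97 mm from the lip's inner face. It pushes back to -x with 3 N when free, plus 0.5 N per mm. With a tile seated it reads 0.003. It tells nothing of s.
- stand_a: Fixed wooden stand 80 (x) x 34 x 18 mm high under one of the tiles (which one varies), the tile centred on it and overhanging by about 8 mm sides and 10 mm ends. Origin: centre of its underside.
- stand_b: A like stand under another tile.
- stand_c: A like stand under another tile.
- ink_amber: Ink bottle, amber, 31 mm diameter, 84 mm high, standing. Origin: centre of its foot.
- ink_blue: Ink bottle, blue, same sizes.
- ink_violet: Ink bottle, violet, same sizes.
- dish: Black dish, 90 mm diameter, 22 mm high. Origin: centre of its foot.
- blower: Pink air-blower bulb, standing, 52 mm diameter, 85 mm high with its nozzle. Origin: centre of its foot.

How it is judged:
By the outcome, as a careful person would: the job done as asked, in the order asked, and still so for the second after the job is handed in, with the robot touching nothing.
It also fails if it takes over 45 s, if anything falls off the work surface, if the arm or the gripper's body presses on something with over 40 N, if the wrist force passes 120 N, or if a joint passes its speed limit or range.

## Robot

A 6-joint arm with a two-finger parallel gripper is mounted at the origin on the work surface. World frame = base frame: x ahead of the robot, y to its left, z up, the work surface at z = 0. Lengths are in mm, angles in degrees, forces in N, time in s.
With the tool pointing down it reaches from about 350 to 850 mm from the base axis. Payload 8.1 kg.
Tool frame: the origin (TCP) lies midway between the tips of the shut fingers; the grasp point (between the pads) lies 19 mm behind it (r.pinch_z is the distance from the TCP to the grasp point, in mm); z points along the fingers, y is the line along which they close (so a half turn about z gives the same grasp; the last joint's range is limited). The gripper opens to 85 mm and grips with 20 to 120 N. Pads are 22 mm wide; open, the fingers measure 114 mm over their backs; the gripper's body (76 mm by 85 mm) begins 54 mm behind the grasp point. The pads swing forward as they close: fully open they stand 13 mm farther back than shut.
Start: joints at [-69.122, 7.471, 85.268, -0, 87.261, -4.893], TCP at [260.891, -540.316, 231.292] pointing down, gripper open.
Joint ranges: [-169.43, 169.43], [-51.17, 129.36], [1.28, 143.12], [-76.62, 256.62], [0, 156.53], [-152.29, 152.29]. Speed limits (degrees/s): [136.94, 136.94, 159.86, 180, 180, 180].

## Interface

Orientations are given as [roll, pitch, yaw] about the fixed x, y, z axes, in that order (R = Rz(yaw) Ry(pitch) Rx(roll)).
In Python, from bench import r gives the robot as it stands.
- The arm moves only by the shell command python3 -m jog 'ROWS' [OPENING] [FORCE]. ROWS is JSON, one flat list of numbers, 6 for each row, row after row: the shift along the tool's x, y, z in m, then the turn, a rotation vector about the tool's x, y, z in rad. A call has 1 to 8 rows; each row is the pose to reach, as a shift and turn from the pose commanded when the call began, along the tool's axes at that moment; what a row does not reach only later rows make up. A row lasts 1/8 s, in which the tool goes at most 62.5 mm and 10.7 degrees, less where a joint would pass 70% of its speed; a pose out of reach is approached as far as the arm can. A call with a gripper value outside its range is refused whole. OPENING is the opening, from -1 (shut) to 1 (fully open), set as the call begins (- or left out, the last holds). The fingers move at their own pace and stop on an object; FORCE is the grip in N (left out, the last holds). Time passes only in rows, so rows that repeat a pose let the fingers close. It gives the time, the measured TCP pose, the force, the opening and the grip force at its end, in the units of the state.
- r.sense(): the state, without advancing time (a new reading comes with each control period).
- r.snapshot(name): name is "scene" or "side" or "wrist"; returns a dict with "pixels" (480x640x3 uint8, red, green, blue), "range_z" (480x640 float32, mm along the optical axis (not along the pixel's ray), 0 where there is no reading), "K" (3x3 intrinsics, pixels), "rvec" (rotation vector, rad) and "tvec" (3), from world to camera coordinates, as OpenCV has them. Camera axes: x right, y down, z forward; pixel columns grow to the right and rows downward; lengths in mm; the calibration is good to about 2 mm. A picture is of the moment at which its call begins.
- r.hand_in(): hands the job in; it is judged then, once.
Trained networks look in a picture, given as the dict that the camera call returned (one of the last four; its "shot" number tells which), for a name from the list of things; names that differ only in an ending like _2 or _b are one class to them, and where a whole thing is asked for, a point or a joint stands for the part that bears it (a point fixed in the world has none). Each returns a list of dicts, best first, with "score" (0 to 1); they miss things now and then, are a little off and sometimes report something else, mostly with a low value. They report only what shows in the picture. A call takes as long as a camera call.
- r.look_for(picture, target): "bbox" ([left, top, right, bottom] in pixels, round what is visible of it).
- r.outline_of(picture, target): "region" (480x640 bool, what is visible of it) and "bbox" ([left, top, right, bottom] in pixels, round what is visible of it).
The state is a dict: "time": time; "joint_pos": joint angles; "qd": joint speeds; "joint_efforts": joint torques, N m; "tool_pos": TCP position; "tcp_rot": TCP orientation; "ft_force": force on the tool from outside, world axes, zero at the start; "wrist_torque": the same for the moment, N m; "finger_gap": finger opening in mm; "grip_force": force on a finger pad.
Only numpy, scipy, OpenCV 4.12 (cv2) and the standard library are available. Lean on these libraries where they do the work, as an engineer would, in place of code of your own. Each camera call takes 0.05 s, during which the arm holds its last target. There are 200 camera calls.

## Working session

There is one attempt and no reset: what is moved stays moved. The work goes in short steps, Python scripts to look and compute and a shell command to move; the robot and the scene stay as the last step left them, time stands still between calls to the robot, and variables do not carry over. Pictures are saved under pics/ and viewed, at most 10 in all, crops included, and the job is handed in when it is done.

```bash
mkdir -p pics; ls; cat > h.py <<'E'
import numpy as np,cv2
from bench import r
def cloud(p):
    R,_=cv2.Rodrigues(np.array(p["rvec"],float));t=np.array(p["tvec"],float).ravel();K=np.array(p["K"])
    z=p["range_z"].astype(float);v,u=np.mgrid[:480,:640]
    c=np.stack([(u-K[0,2])/K[0,0]*z,(v-K[1,2])/K[1,1]*z,z],-1)
    w=(c-t)@R
    w[z<=0]=np.nan
    return w
def save(p,n): cv2.imwrite("pics/"+n,p["pixels"][:,:,::-1])
E
python3 - <<'E'
from h import *
print(r.sense())
for n in ["scene","side"]:
    p=r.snapshot(n);save(p,n+"1.png");w=cloud(p)
    R,_=cv2.Rodrigues(np.array(p["rvec"],float));print(n,"cam",-R.T@np.array(p["tvec"]).ravel())
    for t in ["tile_blue","tile_blue_coat","tile_red","tile_green","lamp","jaw","ink_amber","dish","blower"]:
        o=r.outline_of(p,t)
        if not o: print(t,None);continue
        o=o[0];q=w[o["region"]];q=q[~np.isnan(q[:,0])]
        if len(q)<4: print(t,o["bbox"],len(q));continue
        top=np.percentile(q[:,2],90)
        f=q[abs(q[:,2]-top)<4]
        rect=cv2.minAreaRect(f[:,:2].astype(np.float32))
        print(t,round(o["score"],2),o["bbox"],len(q),"med",np.median(q,0).round(1),"top",round(top,1),[np.round(a,1) for a in rect])
E
```

```text
pics
{'time': 0.0, 'joint_pos': array([-6.91196607e+01,  7.51574715e+00,  8.53291373e+01, -3.03697300e-04,
        8.72612975e+01, -4.89343983e+00]), 'qd': array([ 0.06375105,  0.02043108, -0.09632297,  0.01616747, -0.02035715,
        0.07422089]), 'joint_efforts': array([ 1.99239339e-04, -5.69413161e+01, -5.00541186e+01, -2.20318775e-04,
        1.47904514e-02,  6.61820695e-05]), 'tool_pos': array([ 260.71043393, -539.79036586,  230.23912779]), 'tcp_rot': array([-1.79894179e+02, -8.75540586e-03,  2.57737859e+01]), 'ft_force': array([ 0.07761951,  0.90846797, -0.23866272]), 'wrist_torque': array([-0.03676173, -0.0014531 , -0.0280657 ]), 'grip_force': 0.0, 'finger_gap': 85.62529837344717}
scene cam [1068.71721042 -407.9750501   677.7834809 ]
tile_blue 0.63 [256.3, 271.3, 307.3, 320.4] 1151 med [618.4 -85.4  27.5] top 29.6 [array([612.7, -83.5]), array([101.2,  50.6]), np.float64(1.2)]
tile_blue_coat 0.97 [256.0, 280.0, 301.9, 313.1] 716 med [615.2 -83.7  28.4] top 29.9 [array([611.9, -82.8]), array([77.8, 42.6]), np.float64(1.1)]
tile_red 0.76 [116.3, 338.9, 164.0, 404.4] 1914 med [ 
[... 1482 characters left out ...]
.3, 347.5, 216.7] 562 med [ 593.5 -198.5   27. ] top 30.0 [array([ 592.7, -202.1]), array([53. , 99.5]), np.float64(65.5)]
lamp 0.65 [195.2, 231.4, 307.7, 361.2] 9494 med [635.5 262.4  78. ] top 130.8 [array([654.4, 206.9]), array([ 79. , 222.1]), np.float64(4.6)]
jaw None
ink_amber 0.85 [285.6, 166.3, 295.6, 196.9] 311 med [ 685.8 -268.9   39.1] top 69.1 [array([ 687.9, -275.7]), array([12.3, 14.3]), np.float64(48.4)]
dish 0.8 [220.7, 232.2, 243.4, 252.9] 310 med [772.2 -34.4  13.9] top 21.1 [array([771.9, -21.8]), array([90.4, 40.6]), np.float64(87.9)]
blower 0.94 [381.1, 248.2, 405.8, 287.0] 587 med [408.6  64.5  38. ] top 54.9 [array([407.4,  53. ]), array([25.9, 20.4]), np.float64(2.3)]
```

```bash
python3 - <<'E'
from h import *
a=np.deg2rad(4.65);c=np.array([654.1,206.0]);X=np.array([np.cos(a),np.sin(a)]);Y=np.array([-X[1],X[0]]);o=c-9*X
ims=[]
for n in ["scene","side"]:
    p=r.snapshot(n);w=cloud(p);im=p["pixels"];hsv=cv2.cvtColor(im,cv2.COLOR_RGB2HSV)
    L=np.stack([(w[...,:2]-o)@X,(w[...,:2]-o)@Y,w[...,2]],-1)
    near=(abs(L[...,0])<110)&(abs(L[...,1])<60)&(L[...,2]<60)&(hsv[...,1]>130)
    for nm,lo,hi in [("yellow",22,35),("orange",8,20)]:
        m=near&(hsv[...,0]>=lo)&(hsv[...,0]<=hi)
        q=L[m]; print(n,nm,m.sum(), np.percentile(q,[2,50,98],axis=0).round(1).tolist() if len(q) else "")
    u=(200,150,310) if 0 else None
    ims.append(im)
s=cv2.resize(ims[0][150:420,100:480],(800,568));cv2.imwrite("pics/s2.png",s[:,:,::-1])
s=cv2.resize(ims[1][150:380,180:440],(678,600));cv2.imwrite("pics/d2.png",s[:,:,::-1])
E
```

```text
scene yellow 0 
scene orange 59 [[33.5, -23.9, 30.8], [37.5, -6.2, 37.9], [41.4, 14.9, 40.3]]
side yellow 50 [[-74.0, -12.1, 24.3], [-70.2, 2.8, 30.2], [-65.7, 15.7, 33.8]]
side orange 1 [[-73.4, 2.5, 19.9], [-73.4, 2.5, 19.9], [-73.4, 2.5, 19.9]]
```

View pics/s2.png

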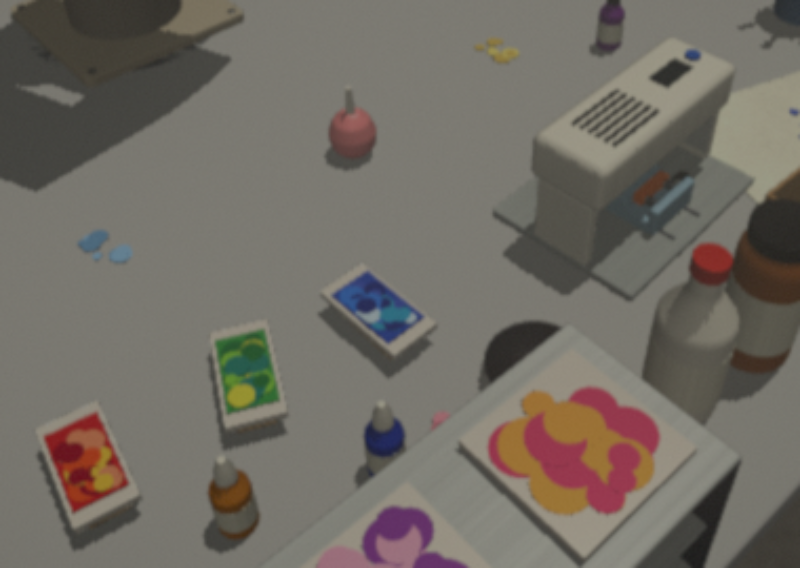

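View pics/d2.png

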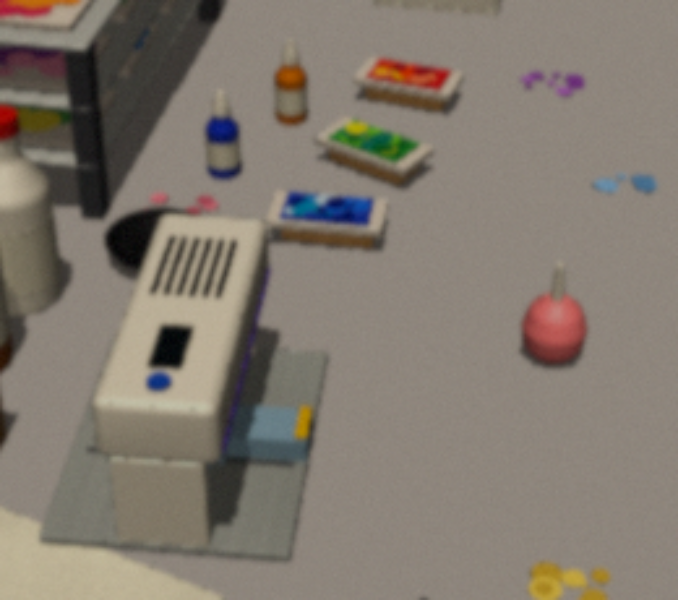

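```bash
cat >> h.py <<'E'
from scipy.spatial.transform import Rotation as Ro
A=np.deg2rad(4.65);O=np.array([654.1,206.0])-9*np.array([np.cos(A),np.sin(A)])
def lampw(x,y,z): return [O[0]+x*np.cos(A)-y*np.sin(A),O[1]+x*np.sin(A)+y*np.cos(A),z]
def rows(*tg):
    "tg: (grasp point xyz, pitch, yaw); prints shift m + rotvec"
    s=r.sense();R0=Ro.from_euler("xyz",s["tcp_rot"],degrees=True);p0=s["tool_pos"]
    print("at",p0.round(1),s["tcp_rot"].round(2),"grasp",(p0-R0.apply([0,0,19])).round(1),"F",s["ft_force"].round(1),"gap",round(s["finger_gap"],1),"t",round(s["time"],2),"j",s["joint_pos"].round(0))
    for g,pi,ya in tg:
        R1=Ro.from_euler("xyz",[180,pi,ya],degrees=True);p1=np.array(g)+R1.apply([0,0,19])
        print((R0.inv().apply(p1-p0)/1000).round(4).tolist(),(R0.inv()*R1).as_rotvec().round(4).tolist())
E
python3 - <<'E'
from h import *
print(r.pinch_z)
G=np.array([576.8,-83.2,22]);z=Ro.from_euler("xyz",[180,-40,1],degrees=True).apply([0,0,1])
rows((G-90*z,-40,1))
E
```

```text
18.700000000000003
at [ 260.9 -540.3  231.3] [-180.     -0.     25.77] grasp [ 260.9 -540.3  250.3] F [-0.3 -0.3 -0.3] gap 85.2 t 1.1 j [-69.   7.  85.   0.  87.  -5.]
[0.4418, -0.2934, 0.1549] [-0.1509, 0.687, 0.4145]
```

```bash
python3 -m jog '[0.055,-0.037,0.01,-0.019,0.086,0.052, 0.11,-0.073,0.025,-0.038,0.17,0.104, 0.165,-0.11,0.045,-0.057,0.26,0.155, 0.22,-0.147,0.065,-0.075,0.34,0.207, 0.276,-0.183,0.085,-0.094,0.43,0.26, 0.331,-0.22,0.105,-0.113,0.515,0.31, 0.386,-0.256,0.13,-0.132,0.6,0.363, 0.4418,-0.2934,0.1549,-0.1509,0.687,0.4145]' 1
python3 - <<'E'
from h import *
G=np.array([576.8,-83.2,22]);z=Ro.from_euler("xyz",[180,-40,1],degrees=True).apply([0,0,1])
rows((G-90*z,-40,1))
E
```

```text
time: 2.1
tool_pos: [507.6, -126.9, 95.6]
tcp_rot: [-180.0, -40.1, 1.0]
ft_force: [-54.0, 10.2, -67.6]
finger_gap: 85.4
grip_force: 0.0
at [ 507.6 -126.9   95.6] [-179.98  -40.1     0.96] grasp [ 495.4 -127.1  110.1] F [-54.   10.2 -67.6] gap 85.4 t 2.1 j [-35. -32. 143.  36.  41.  32.]
[0.0062, -0.0425, 0.0303] [0.0001, -0.0018, -0.0005]
```

```bash
python3 -m jog '[0.01,0,0,0,0,0]'
python3 - <<'E'
from h import *
G=np.array([576.8,-83.2,22])
rows((G+[0,0,60],-40,1),(G,-40,1))
E
```

```text
time: 2.22
tool_pos: [516.0, -124.6, 102.3]
tcp_rot: [-180.0, -40.1, 1.3]
ft_force: [0.0, -0.7, 0.0]
finger_gap: 85.2
grip_force: 0.0
at [ 516.  -124.6  102.3] [-180.    -40.09    1.29] grasp [ 503.8 -124.9  116.8] F [ 0.  -0.7  0. ] gap 85.2 t 2.23 j [-34. -31. 142.  35.  41.  33.]
[0.0341, -0.0399, 0.0742] [-0.0033, -0.0015, 0.0039]
[-0.0045, -0.0399, 0.1201] [-0.0033, -0.0015, 0.0039]
```

```bash
python3 -m jog '[0.008,-0.01,0.018,0,0,0, 0.02,-0.024,0.044,-0.002,0,0.002, 0.03,-0.036,0.066,-0.0033,-0.0015,0.0039, 0.0341,-0.0399,0.0742,-0.0033,-0.0015,0.0039, 0.0341,-0.0399,0.0742,-0.0033,-0.0015,0.0039]'
python3 - <<'E'
from h import *
G=np.array([576.8,-83.2,22])
rows((G,-40,1))
p=r.snapshot("wrist");save(p,"w1.png");w=cloud(p)
for t in ["tile_blue","tile_blue_coat"]:
  for o in r.outline_of(p,t)[:1]:
    q=w[o["region"]];q=q[~np.isnan(q[:,0])];top=np.percentile(q[:,2],80);f=q[abs(q[:,2]-top)<3]
    print(t,o["score"],o["bbox"],len(q),top,cv2.minAreaRect(f[:,:2].astype(np.float32)))
E
```

```text
time: 2.85
tool_pos: [587.3, -86.8, 65.9]
tcp_rot: [-180.0, -39.8, 0.7]
ft_force: [0.4, 0.8, 0.1]
finger_gap: 85.5
grip_force: 0.0
at [587.3 -86.8  65.9] [-179.96  -39.77    0.74] grasp [575.1 -86.9  80.5] F [0.4 0.8 0.1] gap 85.5 t 2.85 j [-22. -14. 134.  34.  27.  41.]
[-0.036, -0.0037, 0.0461] [0.0022, 0.004, -0.0035]
tile_blue 0.63 [269.4, 206.2, 368.4, 382.9] 16298 28.700523465522274 ((611.8838500976562, -84.13043212890625), (99.65646362304688, 49.71434783935547), 1.8827153444290161)
tile_blue_coat 0.84 [278.3, 221.2, 361.2, 361.9] 10539 28.985650262451976 ((612.0045166015625, -84.1002197265625), (76.58130645751953, 43.366050720214844), 1.6838783025741577)
```

View pics/w1.png

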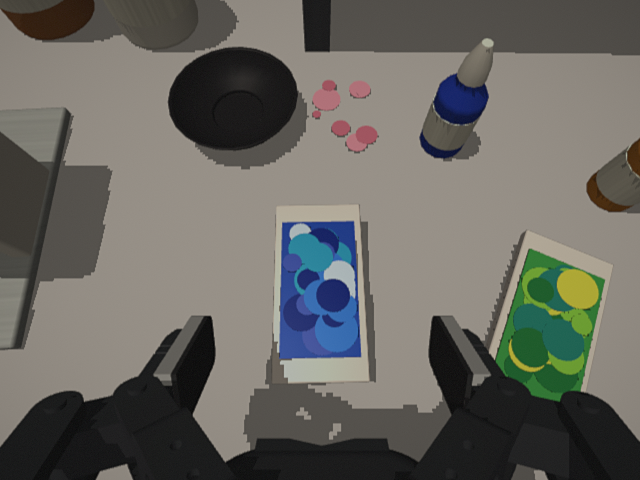

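```bash
python3 - <<'E'
from h import *
G=np.array([576.0,-85,22.])
rows((G,-40,1.5))
E
```

```text
at [587.2 -87.4  66.7] [-179.99  -39.86    0.68] grasp [575.  -87.5  81.3] F [ 0.4  0.3 -0.5] gap 85.3 t 3.0 j [-22. -14. 134.  34.  27.  41.]
[-0.0372, -0.0027, 0.0462] [0.009, 0.0024, -0.0109]
```

```bash
python3 -m jog '[-0.005,-0.0005,0.006,0.002,0,-0.002, -0.015,-0.0015,0.018,0.005,0.001,-0.005, -0.026,-0.002,0.032,0.007,0.002,-0.008, -0.034,-0.0025,0.042,0.009,0.002,-0.011, -0.037,-0.0027,0.046,0.009,0.002,-0.011, -0.037,-0.0027,0.046,0.009,0.002,-0.011, -0.037,-0.0027,0.046,0.009,0.002,-0.011]' 0.65
python3 - <<'E'
from h import *
rows((np.array([576.0,-85,22.]),-40,1.5))
p=r.snapshot("wrist");save(p,"w2.png")
E
```

```text
time: 3.88
tool_pos: [589.0, -84.1, 8.1]
tcp_rot: [180.0, -40.0, 1.5]
ft_force: [-0.5, -0.1, 0.5]
finger_gap: 70.5
grip_force: 0.0
at [589.  -84.1   8.1] [179.99 -40.02   1.54] grasp [576.8 -84.4  22.6] F [-0.5 -0.1  0.5] gap 70.5 t 3.88 j [-22.  -4. 133.  50.  20.  23.]
[-0.001, 0.0005, -0.0] [-0.0003, -0.0003, 0.0006]
```

View pics/w2.png

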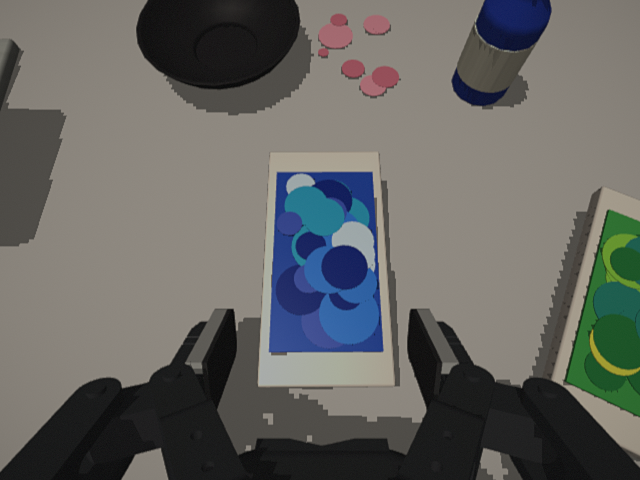

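```bash
python3 -m jog '[0,0,0,0,0,0, 0,0,0,0,0,0, 0,0,0,0,0,0, 0,0,0,0,0,0, 0,0,0,0,0,0]' -1 45
python3 - <<'E'
from h import *
z=r.sense();print(z["grip_force"])
rows((np.array([576.8,-84.4,142]),-40,1.5))
E
```

```text
time: 4.55
tool_pos: [589.2, -84.1, 8.3]
tcp_rot: [180.0, -40.0, 1.6]
ft_force: [-3.6, 0.4, 7.1]
finger_gap: 49.2
grip_force: 47.1
47.090962529182434
at [589.2 -84.1   8.3] [179.97 -40.05   1.56] grasp [577.  -84.5  22.8] F [-3.6  0.4  7.1] gap 49.2 t 4.55 j [-22.  -4. 133.  50.  20.  23.]
[0.0765, -0.0, -0.0914] [-0.0002, -0.0008, 0.0008]
```

```bash
python3 -m jog '[0.003,0,-0.0035,0,0,0, 0.012,0,-0.014,0,0,0, 0.026,0,-0.031,0,0,0, 0.042,0,-0.05,0,0,0, 0.058,0,-0.069,0,0,0, 0.07,0,-0.084,0,0,0, 0.0765,0,-0.0914,0,0,0, 0.0765,0,-0.0914,0,0,0]'
python3 - <<'E'
from h import *
p=r.snapshot("wrist");save(p,"w3.png");w=cloud(p)
s=r.sense();R=Ro.from_euler("xyz",s["tcp_rot"],degrees=True)
o=r.outline_of(p,"tile_blue_coat")[0];q=w[o["region"]];q=q[~np.isnan(q[:,0])]
c=np.median(q,0);q=q[np.linalg.norm(q-c,axis=1)<60];n=np.linalg.svd(q-q.mean(0),full_matrices=False)[2]
print(o["score"],len(q),q.mean(0),n.round(4),cv2.minAreaRect(q[:,:2].astype(np.float32)))
g=s["tool_pos"]-R.apply([0,0,19]);print("coat centre rel grasp",q.mean(0)-g)
# candidate: grasp above/front of lamp, lamp x -140
rows((lampw(-115,0,150),-33,4.65),(lampw(-85,0,60),-33,4.65))
E
```

```text
time: 5.55
tool_pos: [588.8, -84.0, 127.2]
tcp_rot: [180.0, -40.0, 1.6]
ft_force: [-0.5, -0.3, -1.5]
finger_gap: 49.1
grip_force: 46.5
0.85 18831 [608.83002394 -83.26882017 147.11754985] [[-0.9999 -0.0101 -0.0039]
 [ 0.0101 -0.9999  0.005 ]
 [-0.004   0.005   1.    ]] ((613.3013916015625, -83.22044372558594), (78.2244873046875, 43.22823715209961), 0.5057281851768494)
coat centre rel grasp [32.76144658  0.81253662  6.46580107]
at [587.9 -83.6 125.4] [-179.94  -39.88    1.52] grasp [575.7 -83.9 139.9] F [ 0.1 -0.9 -1. ] gap 49.2 t 5.65 j [-22. -21. 132.  27.  35.  48.]
[-0.0248, -0.2815, -0.0318] [0.0315, -0.1201, -0.0439]
[-0.0595, -0.2831, 0.0565] [0.0315, -0.1201, -0.0439]
```

```bash
python3 - <<'E'
from h import *
p=r.snapshot("wrist");s=r.sense();R=Ro.from_euler("xyz",s["tcp_rot"],degrees=True)
Rc,_=cv2.Rodrigues(np.array(p["rvec"],float));c=-Rc.T@np.array(p["tvec"]).ravel()
print("cam in tool",R.inv().apply(c-s["tool_pos"]).round(1))
rows((lampw(-145,0,105),-31,4.65))
E
```

```text
cam in tool [  84.4   -0.5 -142.4]
at [587.8 -83.5 125.1] [-179.92  -39.86    1.5 ] grasp [575.6 -83.9 139.6] F [-0.2 -0.7 -1.2] gap 48.8 t 5.7 j [-22. -21. 132.  27.  35.  48.]
[-0.0771, -0.2798, -0.0166] [0.0305, -0.1545, -0.0447]
```

```bash
python3 -m jog '[-0.004,-0.012,-0.001,0.002,-0.008,-0.002, -0.014,-0.05,-0.003,0.006,-0.028,-0.008, -0.028,-0.1,-0.006,0.011,-0.055,-0.016, -0.042,-0.15,-0.009,0.017,-0.083,-0.024, -0.055,-0.2,-0.012,0.022,-0.11,-0.032, -0.067,-0.243,-0.0145,0.027,-0.134,-0.039, -0.0745,-0.27,-0.016,0.03,-0.15,-0.043, -0.0771,-0.2798,-0.0166,0.0305,-0.1545,-0.0447]'
python3 -m jog '[0,0,0,0,0,0, 0,0,0,0,0,0]'
python3 - <<'E'
from h import *
p=r.snapshot("wrist");save(p,"w4.png");w=cloud(p)
rows((lampw(-145,0,105),-31,4.65))
x=np.array([np.cos(A),np.sin(A)]);L=np.stack([(w[...,:2]-O)@x,(w[...,:2]-O)@[-x[1],x[0]],w[...,2]],-1)
hsv=cv2.cvtColor(p["pixels"],cv2.COLOR_RGB2HSV)
m=(hsv[...,0]>=20)&(hsv[...,0]<=35)&(hsv[...,1]>120)&(L[...,2]<45)&(abs(L[...,1])<60)
print("yellow",m.sum(),np.percentile(L[m],[2,50,98],axis=0).round(1).tolist() if m.sum() else "")
m=(L[...,2]>120)&(L[...,2]<140)&(L[...,0]>-60)
if m.sum()>50: print("head",m.sum(),np.percentile(L[m],[1,50,99],axis=0).round(1).tolist())
o=r.outline_of(p,"tile_blue_coat")[0];q=L[o["region"]];q=q[~np.isnan(q[:,0])];print("coat",np.percentile(q,[1,50,99],axis=0).round(1).tolist(),cv2.minAreaRect(q[:,:2].astype(np.float32)))
E
```

```text
time: 6.7
tool_pos: [510.0, 195.4, 88.3]
tcp_rot: [179.9, -31.0, 4.8]
ft_force: [-0.5, -0.8, 0.1]
finger_gap: 49.0
grip_force: 46.8
time: 6.95
tool_pos: [511.2, 193.1, 89.5]
tcp_rot: [179.9, -31.1, 4.6]
ft_force: [0.9, -0.2, -0.9]
finger_gap: 49.1
grip_force: 46.8
at [511.4 193.   89.6] [179.93 -31.1    4.61] grasp [501.6 192.2 105.9] F [-1.  -0.9 -0.9] gap 48.8 t 7.0 j [ 21. -20. 132. -13.  39. 115.]
[-0.0012, -0.0014, 0.0003] [0.0016, -0.0017, -0.0006]
yellow 0 
head 34470 [[-33.0, -106.1, 120.4], [-25.8, -1.3, 129.3], [-12.2, 104.4, 131.4]]
coat [[-144.8, -21.7, 98.9], [-113.1, -1.3, 106.7], [-71.5, 19.3, 111.5]] ((-107.69680786132812, -1.2554893493652344), (42.23735809326172, 75.79961395263672), 89.20402526855469)
```

View pics/w4.png

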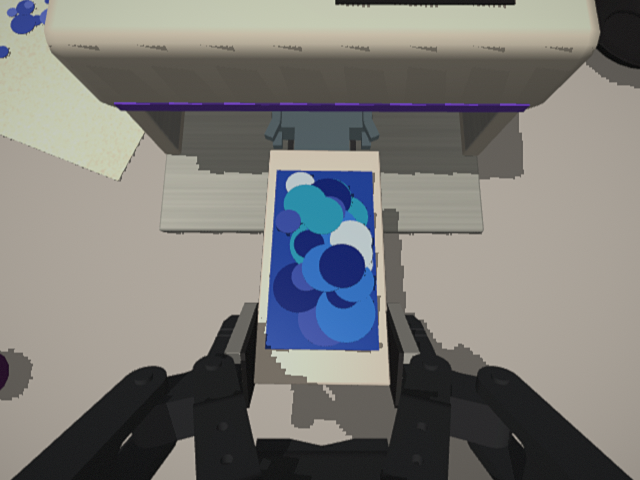

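```bash
python3 - <<'E'
from h import *
rows((lampw(-131,-2,56),-31,5.3),(lampw(-108,-2,46.5),-31,5.3))
E
```

```text
at [511.5 192.9  89.8] [179.93 -31.11   4.59] grasp [501.7 192.2 106. ] F [ 0.7 -0.4 -0.4] gap 49.3 t 7.05 j [ 21. -20. 132. -13.  39. 115.]
[-0.0147, 0.0003, 0.0496] [0.0076, -0.0019, -0.0106]
[0.0001, 0.0003, 0.0696] [0.0076, -0.0019, -0.0106]
```

```bash
python3 -m jog '[-0.002,0,0.006,0.002,0,-0.002, -0.006,0,0.02,0.005,-0.001,-0.006, -0.011,0.0003,0.036,0.0076,-0.0019,-0.0106, -0.0147,0.0003,0.0486,0.0076,-0.0019,-0.0106, -0.011,0.0003,0.054,0.0076,-0.0019,-0.0106, -0.005,0.0003,0.062,0.0076,-0.0019,-0.0106, 0.0001,0.0003,0.0696,0.0076,-0.0019,-0.0106, 0.0001,0.0003,0.0696,0.0076,-0.0019,-0.0106]'
python3 - <<'E'
from h import *
p=r.snapshot("wrist");save(p,"w5.png")
rows((lampw(-108,-2,46.5),-31,5.3),(lampw(-64,-2,46),-31,5.3))
E
```

```text
time: 8.05
tool_pos: [548.0, 196.5, 30.5]
tcp_rot: [-180.0, -31.0, 5.4]
ft_force: [0.4, -0.7, -0.4]
finger_gap: 49.1
grip_force: 46.8
at [547.5 196.5  30.4] [-179.99  -31.      5.36] grasp [537.8 195.6  46.6] F [ 0.8 -0.5 -1.1] gap 49.0 t 8.1 j [ 19.  -6. 128. -15.  29. 115.]
[-0.0003, 0.0011, -0.0] [-0.0007, 0.0, 0.0009]
[0.0372, 0.0016, 0.0231] [-0.0007, 0.0, 0.0009]
```

View pics/w5.png

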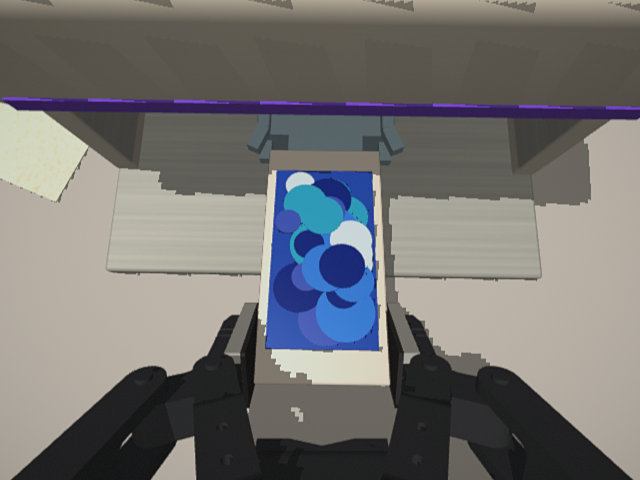

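```bash
python3 -m jog '[0.0025,0.0006,0.0015,0,0,0, 0.008,0.0006,0.005,0,0,0, 0.015,0.0008,0.0093,0,0,0, 0.022,0.001,0.0137,0,0,0, 0.029,0.001,0.018,0,0,0, 0.0345,0.0011,0.0214,0,0,0, 0.0372,0.0011,0.0231,0,0,0, 0.0372,0.0011,0.0231,0,0,0]'
python3 - <<'E'
from h import *
rows((lampw(-54,-1.5,45.5),-31,5.0))
E
```

```text
time: 9.1
tool_pos: [591.0, 199.5, 29.6]
tcp_rot: [-180.0, -31.0, 5.4]
ft_force: [0.3, 0.0, -1.1]
finger_gap: 48.7
grip_force: 46.8
at [591.  199.5  29.6] [-179.99  -30.99    5.38] grasp [581.2 198.6  45.8] F [ 0.3  0.  -1.1] gap 48.7 t 9.1 j [ 18.   0. 121. -13.  28. 112.]
[0.0086, 0.0002, 0.0056] [-0.0035, 0.0001, 0.0056]
```

```bash
python3 -m jog '[0.0005,0.0001,0.0011,0,0,0, 0.0014,0.0001,0.0017,0,0,0, 0.0022,0.0001,0.0022,-0.001,0,0.002, 0.003,0.0002,0.0027,-0.001,0,0.002, 0.0039,0.0002,0.0032,-0.002,0,0.003, 0.0047,0.0002,0.0037,-0.002,0,0.003, 0.0047,0.0002,0.0037,-0.002,0,0.003]'
python3 - <<'E'
from h import *
rows((lampw(-54,-1.5,45),-31,5.0))
E
```

```text
time: 9.98
tool_pos: [596.8, 199.9, 28.9]
tcp_rot: [180.0, -31.0, 5.2]
ft_force: [0.1, 0.2, -1.5]
finger_gap: 49.0
grip_force: 46.8
at [596.8 199.9  28.9] [180.   -31.     5.18] grasp [587.1 199.   45.2] F [ 0.1  0.2 -1.5] gap 49.0 t 9.97 j [ 18.   1. 121. -13.  28. 113.]
[0.0036, 0.0001, 0.0024] [-0.0016, 0.0, 0.0027]
```

```bash
python3 -m jog '[0.0009,0,0.0005,0,0,0, 0.0017,0,0.001,0,0,0, 0.0026,0,0.0015,-0.001,0,0.002, 0.0034,0,0.002,-0.001,0,0.002, 0.0034,0,0.002,-0.001,0,0.002]'
python3 -m jog '[0.0009,0,0.0005,0,0,0, 0.0009,0,0.0005,0,0,0]'
python3 -m jog '[0.0009,0,0.0005,0,0,0, 0.0009,0,0.0005,0,0,0]'
```

```text
time: 10.6
tool_pos: [600.6, 200.2, 28.7]
tcp_rot: [-180.0, -31.0, 5.1]
ft_force: [-1.7, 0.1, -0.4]
finger_gap: 49.4
grip_force: 46.9
time: 10.85
tool_pos: [601.4, 200.3, 28.6]
tcp_rot: [180.0, -31.0, 5.0]
ft_force: [-2.6, -0.0, -0.3]
finger_gap: 49.1
grip_force: 47.0
time: 11.1
tool_pos: [602.6, 200.4, 28.7]
tcp_rot: [180.0, -31.0, 5.1]
ft_force: [-4.6, -0.7, 0.0]
finger_gap: 49.0
grip_force: 47.0
```

```bash
python3 -m jog '[0.0009,0,0.0005,0,0,0, 0.0017,0,0.001,0,0,0, 0.0026,0,0.0015,0,0,0, 0.0028,0,0.0017,0,0,0, 0.0028,0,0.0017,0,0,0]'
python3 - <<'E'
from h import *
s=r.sense();R0=Ro.from_euler("xyz",s["tcp_rot"],degrees=True);p0=s["tool_pos"];g=p0-R0.apply([0,0,19])
print(s["ft_force"],s["wrist_torque"],p0,g,s["time"])
# rotate about nose lower corner: 87 mm fwd, 4 mm down in tile frame (tile = tool pitched +40)
f=Ro.from_euler("xyz",[0,9,s["tcp_rot"][2]],degrees=True)
N=g+f.apply([87,0,-4]);print("nose low",N,"rear low",g+f.apply([-13,0,-4]))
for d in (3,6,9):
    Rt=Ro.from_rotvec(np.deg2rad(-d)*f.apply([0,1,0]));p1=N+Rt.apply(p0-N);R1=Rt*R0
    for dz in (0,-1): print(d,dz,(R0.inv().apply(p1+[0,0,dz]-p0)/1000).round(4).tolist(),(R0.inv()*R1).as_rotvec().round(4).tolist(), (p1+[0,0,dz]).round(1))
E
```

```text
time: 11.72
tool_pos: [605.8, 200.6, 28.7]
tcp_rot: [180.0, -31.0, 5.0]
ft_force: [-4.9, -1.6, 0.6]
finger_gap: 49.3
grip_force: 47.1
[-4.85747987 -1.55217757  0.58369651] [-0.12265632  0.97495594  0.00332346] [605.78151294 200.61066244  28.68366234] [596.04469563 199.7513505   44.97648198] 11.725
nose low [681.01689163 207.25820916  27.41593016] rear low [582.63125235 198.56634143  43.05937667]
3 0 [-0.002, -0.0, 0.0034] [0.0, 0.0524, 0.0] [605.8 200.6  24.7]
3 -1 [-0.0025, -0.0, 0.0043] [0.0, 0.0524, 0.0] [605.8 200.6  23.7]
6 0 [-0.0038, -0.0, 0.0069] [0.0, 0.1047, 0.0] [606.1 200.6  20.8]
6 -1 [-0.0043, -0.0, 0.0078] [0.0, 0.1047, 0.0] [606.1 200.6  19.8]
9 0 [-0.0055, -0.0, 0.0105] [0.0, 0.1571, 0.0] [606.5 200.7  16.9]
9 -1 [-0.006, -0.0, 0.0114] [0.0, 0.1571, 0.0] [606.5 200.7  15.9]
```

```bash
python3 -m jog '[-0.0007,0,0.0019,0,0.026,0, -0.0015,0,0.0037,0,0.0524,0, -0.0022,0,0.0056,0,0.0785,0, -0.0029,0,0.0074,0,0.1047,0, -0.0029,0,0.0074,0,0.1047,0]'
python3 - <<'E'
from h import *
s=r.sense();print(s["ft_force"],s["wrist_torque"])
rows()
p=r.snapshot("side");cv2.imwrite("pics/d3.png",cv2.resize(p["pixels"][280:360,230:330],(800,600),interpolation=cv2.INTER_CUBIC)[:,:,::-1])
E
```

```text
time: 12.35
tool_pos: [606.6, 200.7, 20.3]
tcp_rot: [180.0, -37.0, 5.1]
ft_force: [-5.8, -1.9, 1.4]
finger_gap: 49.1
grip_force: 47.2
[-5.84615383 -1.88978749  1.44866741] [-0.2293565   0.81025919 -0.16238368]
at [606.6 200.7  20.3] [179.98 -36.96   5.08] grasp [595.2 199.7  35.5] F [-5.8 -1.9  1.4] gap 49.1 t 12.35 j [ 18.   2. 124. -24.  19. 124.]
```

View pics/d3.png

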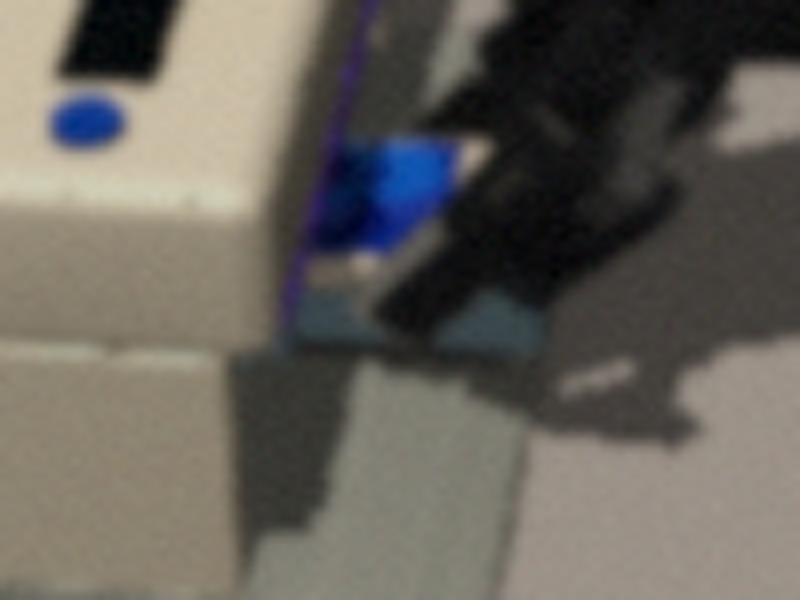

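```bash
python3 -m jog '[-0.0005,0,0.0009,0,0.0131,0, -0.001,0,0.0017,0,0.0262,0, -0.0015,0,0.0026,0,0.0393,0, -0.0015,0,0.0026,0,0.0393,0]'
python3 - <<'E'
from h import *
s=r.sense();print(s["ft_force"],s["wrist_torque"]);rows()
E
```

```text
time: 12.9
tool_pos: [607.2, 200.7, 17.6]
tcp_rot: [180.0, -39.2, 5.1]
ft_force: [-5.7, -0.8, 0.3]
finger_gap: 48.8
grip_force: 47.2
[-5.69395056 -0.76981925  0.34650014] [-0.20482299  0.88994872 -0.07723596]
at [607.2 200.7  17.6] [179.99 -39.21   5.07] grasp [595.3 199.7  32.3] F [-5.7 -0.8  0.3] gap 48.8 t 12.9 j [ 19.   2. 125. -32.  16. 131.]
```

```bash
python3 -m jog '[-0.0005,0,0.0009,0,0.014,0, -0.0008,0,0.0013,0,0.014,0, -0.0008,0,0.0013,0,0.014,0]'
python3 -m jog '[-0.0003,0,0.0004,0,0,0, -0.0003,0,0.0004,0,0,0]'
python3 - <<'E'
from h import *
s=r.sense();print(s["ft_force"],s["wrist_torque"]);rows()
E
```

```text
time: 13.28
tool_pos: [607.8, 200.8, 16.4]
tcp_rot: [-180.0, -40.0, 5.0]
ft_force: [-4.7, -0.1, -0.5]
finger_gap: 48.8
grip_force: 47.2
time: 13.52
tool_pos: [608.2, 200.9, 16.4]
tcp_rot: [-180.0, -40.1, 5.0]
ft_force: [-6.5, -1.4, 3.3]
finger_gap: 49.2
grip_force: 47.5
[-6.45811268 -1.3858752   3.25664029] [-0.21945798  0.75681223 -0.16638081]
at [608.2 200.9  16.4] [-179.98  -40.08    5.04] grasp [596.  199.8  30.9] F [-6.5 -1.4  3.3] gap 49.2 t 13.53 j [ 19.   2. 126. -35.  15. 135.]
```

```bash
python3 -m jog '[-0.0008,0,-0.0006,0,0,0, -0.0016,0,-0.0012,0,0,0, -0.0016,0,-0.0012,0,0,0]'
python3 -m jog '[-0.0003,0,0.0004,0,0,0, -0.0003,0,0.0004,0,0,0]'
python3 - <<'E'
from h import *
s=r.sense();print(s["ft_force"],s["wrist_torque"]);rows()
E
```

```text
time: 13.9
tool_pos: [606.2, 200.7, 16.4]
tcp_rot: [-180.0, -40.1, 5.0]
ft_force: [-5.1, -2.1, 2.6]
finger_gap: 49.1
grip_force: 47.3
time: 14.15
tool_pos: [606.6, 200.8, 16.4]
tcp_rot: [-180.0, -40.1, 5.0]
ft_force: [-6.6, -2.5, 5.0]
finger_gap: 48.6
grip_force: 47.8
[-6.62151218 -2.49647616  4.97694762] [-0.26896479  0.56909623 -0.26403272]
at [606.6 200.8  16.4] [-179.97  -40.13    5.03] grasp [594.4 199.8  30.9] F [-6.6 -2.5  5. ] gap 48.6 t 14.15 j [ 19.   2. 126. -36.  15. 135.]
```

```bash
python3 -m jog '[-0.0002,0,0,0,-0.009,0, -0.0003,0,0,0,-0.0175,0, -0.0003,0,0,0,-0.0175,0]'
python3 - <<'E'
from h import *
s=r.sense();print(s["ft_force"],s["wrist_torque"]);rows()
R=Ro.from_euler("xyz",s["tcp_rot"],degrees=True)
p=r.snapshot("wrist");save(p,"w6.png");w=cloud(p)
o=r.outline_of(p,"tile_blue_coat")[0];q=w[o["region"]];q=q[~np.isnan(q[:,0])]
c=np.median(q,0);q=q[np.linalg.norm(q-c,axis=1)<60]
k=np.linalg.lstsq(np.c_[q[:,:2]-c[:2],np.ones(len(q))],q[:,2],rcond=None)[0];res=q[:,2]-np.c_[q[:,:2]-c[:2],np.ones(len(q))]@k
print(len(q),c,"slope deg",np.rad2deg(k[:2]),res.std(),q.min(0),q.max(0))
for t in ["jaw"]: print([ (o["score"],o["bbox"]) for o in r.look_for(p,t)])
E
```

```text
time: 14.52
tool_pos: [606.5, 200.9, 16.2]
tcp_rot: [-180.0, -39.1, 5.0]
ft_force: [-5.2, -0.8, 3.4]
finger_gap: 49.2
grip_force: 47.4
[-5.20376568 -0.75700526  3.3785037 ] [-0.22651429  0.32854046 -0.20547952]
at [606.5 200.9  16.2] [-179.96  -39.13    5.03] grasp [594.5 199.8  30.9] F [-5.2 -0.8  3.4] gap 49.2 t 14.53 j [ 19.   2. 125. -32.  16. 131.]
10049 [608.90038996 201.46412041  36.2919666 ] slope deg [ 1.83646138 -0.12201232] 2.701096567241352 [591.2259493  179.44731581  32.55305584] [629.1698857  223.64645461  87.17890084]
[]
```

View pics/w6.png

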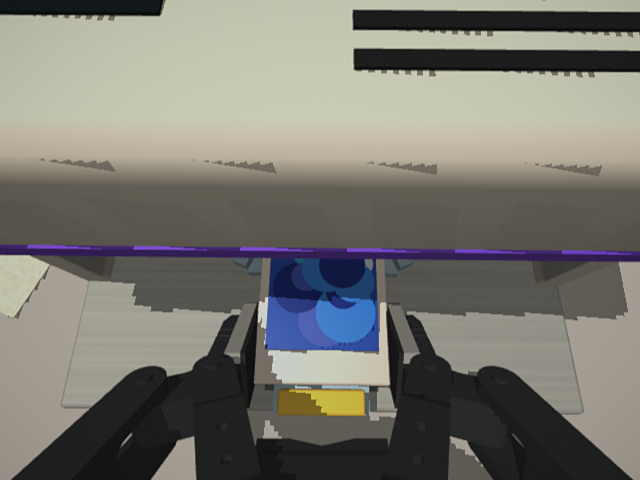

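```bash
python3 - <<'E'
from h import *
p=r.snapshot("wrist");w=cloud(p)
o=r.outline_of(p,"tile_blue_coat")[0];q=w[o["region"]];q=q[~np.isnan(q[:,0])]
for _ in range(4):
    B=np.c_[q[:,:2]-[608,201],np.ones(len(q))];k=np.linalg.lstsq(B,q[:,2],rcond=None)[0];e=abs(q[:,2]-B@k);q=q[e<max(.6,2*np.median(e))]
print(len(q),k,np.rad2deg(k[:2]),e.std(),q.min(0),q.max(0))
E
```

```text
6254 [ 3.06626809e-02 -9.99598256e-03  3.62951124e+01] [ 1.75684221 -0.57272761] 0.19646052569082043 [591.39838871 179.62566056  35.0060943 ] [628.47187636 223.44486036  37.63464645]
```

```bash
cat >> h.py <<'E'
def plane(q,c=(608,201)):
    for _ in range(5):
        B=np.c_[q[:,:2]-c,np.ones(len(q))];k=np.linalg.lstsq(B,q[:,2],rcond=None)[0];e=abs(q[:,2]-B@k);q=q[e<max(.6,2*np.median(e))]
    return len(q),k[2].round(2),np.rad2deg(k[:2]).round(2)
def check():
    p=r.snapshot("wrist");w=cloud(p)
    m=r.outline_of(p,"tile_blue_coat")[0]["region"];q=w[m];print("coat",plane(q[~np.isnan(q[:,0])]))
    q=w[(w[...,2]>3)&(w[...,2]<14)&(abs(w[...,1]-201)<115)&(w[...,0]<640)];print("base",plane(q))
    return p,w
E
python3 - <<'E'
from h import *
p,w=check()
hsv=cv2.cvtColor(p["pixels"],cv2.COLOR_RGB2HSV)
for v in range(372,420,4): print(v,w[v,322].round(1),hsv[v,322], w[v,275].round(1),w[v,370].round(1))
E
```

```text
coat (6086, np.float64(36.29), array([ 1.85, -0.68]))
base (23508, np.float64(8.1), array([0.08, 0.01]))
372 [585.1 199.4  34.9] [ 38  20 205] [583.6 216.6  33.1] [586.7 181.9  33.5]
376 [583.7 199.3  34.7] [ 38  20 205] [582.2 216.2  34.9] [585.3 181.9  33.8]
380 [582.4 199.2  34.4] [ 41  21 206] [580.9 215.9  35.6] [583.9 181.9  34.8]
384 [581.  199.   33.4] [ 19  28 156] [579.5 216.   33.5] [582.6 181.8  34.2]
388 [579.5 198.9  25.4] [ 99  33 145] [578.  216.5  26.8] [581.1 178.8   9.6]
392 [578.3 198.8  30.7] [ 27 168 200] [576.6 216.4  26.8] [579.5 178.5   7.9]
396 [577.  198.7  32.1] [ 27 168 199] [575.1 216.4  25. ] [577.9 178.5   8.1]
400 [575.6 198.5  30.4] [ 27 169 198] [573.8 216.1  26.3] [576.4 178.4   8.3]
404 [574.3 198.4  31.8] [ 27 168 200] [572.4 215.9  26.1] [574.8 178.3   7.8]
408 [573.  198.3  31.9] [ 27 168 202] [571.1 215.6  26.9] [573.3 178.3   8. ]
412 [571.7 198.2  31.5] [ 26 172 169] [569.7 215.6  25.3] [571.6 177.9   5.9]
416 [567.9 197.9   0.7] [18 35 94] [566.  218.2  -0.7] [ 5.697e+02  1.771e+02 -5.000e-01]
```

```bash
python3 -m jog '[-0.0002,0,0,0,-0.009,0, -0.0003,0,0,0,-0.0175,0, -0.0005,0,0,0,-0.026,0, -0.0006,0,0,0,-0.035,0, -0.0006,0,0,0,-0.035,0]'
python3 - <<'E'
from h import *
s=r.sense();print(s["ft_force"],s["wrist_torque"]);rows();check()
E
```

```text
time: 15.5
tool_pos: [606.1, 200.7, 15.9]
tcp_rot: [-180.0, -37.1, 5.0]
ft_force: [-4.7, -3.6, 2.4]
finger_gap: 49.3
grip_force: 47.1
[-4.66375064 -3.60726741  2.37308052] [-0.34736057  0.18428305 -0.46224011]
at [606.1 200.7  15.9] [-179.96  -37.11    5.  ] grasp [594.7 199.7  31. ] F [-4.7 -3.6  2.4] gap 49.3 t 15.5 j [ 18.   3. 124. -25.  19. 125.]
coat (5729, np.float64(36.43), array([ 1.61, -0.63]))
base (22853, np.float64(8.08), array([0.09, 0.01]))
```

```bash
python3 - <<'E'
from h import *
p=r.snapshot("wrist");w=cloud(p);x=np.array([np.cos(A),np.sin(A)])
L=np.stack([(w[...,:2]-O)@x,(w[...,:2]-O)@[-x[1],x[0]],w[...,2]],-1)
hsv=cv2.cvtColor(p["pixels"],cv2.COLOR_RGB2HSV)
co=r.outline_of(p,"tile_blue_coat")[0]["region"]&(L[...,2]>33)&(L[...,2]<40)
base=(L[...,2]>4)&(L[...,2]<12)&(abs(L[...,1])<125)
lip=(hsv[...,0]>22)&(hsv[...,0]<32)&(hsv[...,1]>140)&(L[...,2]>27)&(L[...,2]<37)
nest=(L[...,2]>20)&(L[...,2]<34)&(abs(L[...,1])>27)&(abs(L[...,1])<45)&(L[...,0]>-35)
def ext(m,lo,hi,st):
    for a in np.arange(lo,hi,st):
        q=L[m&(L[...,0]>=a)&(L[...,0]<a+st)]
        if len(q)>15: e=np.percentile(q[:,1],[.5,99.5]);print(a,len(q),e.round(1),"mid",e.mean().round(2),"z",np.median(q[:,2]).round(1))
print("coat");ext(co,-56,-10,6);print("base");ext(base,-76,-40,6);print("lip");ext(lip,-80,-60,5)
q=L[nest]
for sg in (1,-1):
    for a in np.arange(-35,0,3):
        t=q[(q[:,1]*sg>0)&(q[:,0]>=a)&(q[:,0]<a+3)]
        if len(t)>5: print("nest",sg,a,len(t),np.percentile(t[:,1],[2,98]).round(1),np.percentile(t[:,2],[5,95]).round(1))
# front edge of base yaw
e=[]
for y in range(-100,101,10):
    t=L[base&(abs(L[...,1]-y)<4)]
    if len(t)>20:e.append((y,np.percentile(t[:,0],1)))
e=np.array(e);print("front edge yaw err",np.rad2deg(np.polyfit(e[:,0],e[:,1],1)[0]),e[:,1].round(1))
im=p["pixels"][225:425,220:430];cv2.imwrite("pics/w7.png",cv2.resize(im,(630,600),interpolation=cv2.INTER_CUBIC)[:,:,::-1])
E
```

```text
coat
-56 897 [-21.6  19.8] mid -0.9 z 35.9
-50 1860 [-21.8  19.8] mid -0.99 z 36.2
-44 1801 [-21.5  19.8] mid -0.83 z 36.3
-38 1745 [-21.9  20. ] mid -0.93 z 36.4
-32 1695 [-21.8  20.2] mid -0.81 z 36.6
-26 1423 [-21.7  19.8] mid -0.98 z 36.8
base
-76 1516 [-109.6  108.5] mid -0.54 z 7.9
-70 1869 [-109.7  108.6] mid -0.52 z 8.1
-64 2307 [-109.6  108.4] mid -0.58 z 8.1
-58 3715 [-109.2  108.1] mid -0.56 z 8.1
-52 3895 [-109.3  107.8] mid -0.72 z 8.1
-46 3921 [-109.3  107.9] mid -0.68 z 8.1
lip
-75 556 [-15.8  13. ] mid -1.42 z 31.1
-70 492 [-15.6  12.2] mid -1.69 z 31.0
nest 1 -35 17 [27.1 30.2] [26.9 29.5]
nest 1 -20 59 [27.3 33.5] [20.1 30.5]
nest 1 -17 7 [27.5 30.3] [20.2 20.7]
nest -1 -35 34 [-31.7 -27.2] [27.6 29.7]
nest -1 -20 63 [-34.8 -28.5] [20.1 30.6]
front edge yaw err -0.48269423120513366 [-74.6 -67.5 -58.7 -59.7 -60.1 -53.1 -36.3 -75.1 -75.1 -75.1 -75.2 -38.7
 -54.8 -61.4 -58.6 -61.2 -70.7 -74.4]
```

View pics/w7.png

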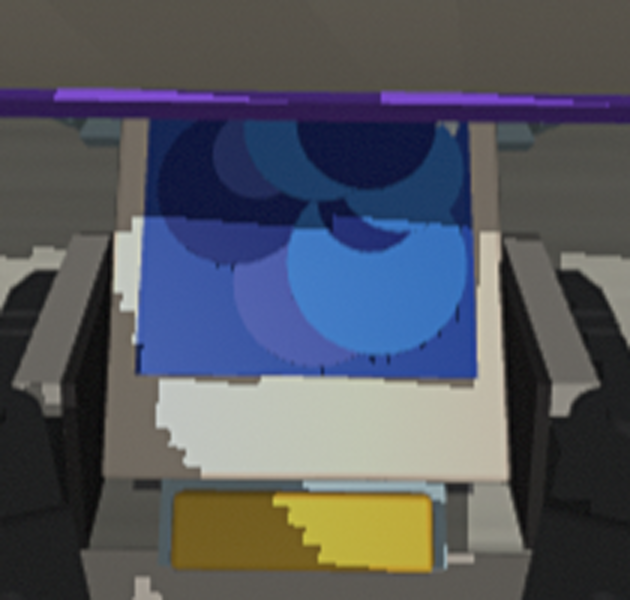

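```bash
python3 -m jog '[0,0,0,0,0,0, 0,0,0,0,0,0, -0.0003,0,0,0,-0.0175,0, -0.0006,0,0,0,-0.035,0, -0.0008,0,0,0,-0.043,0, -0.0008,0,0,0,-0.043,0]' -1 85
python3 - <<'E'
from h import *
s=r.sense();print(s["ft_force"],s["wrist_torque"],s["grip_force"]);rows();check()
E
```

```text
time: 16.45
tool_pos: [606.1, 200.9, 16.3]
tcp_rot: [-179.9, -34.7, 5.0]
ft_force: [-8.6, -3.5, 9.7]
finger_gap: 48.4
grip_force: 86.9
[-8.60459688 -3.53344244  9.70510364] [-0.5406843  -0.21697643 -0.57413748] 86.90973401069641
at [606.1 200.9  16.3] [-179.95  -34.73    5.02] grasp [595.4 199.9  31.9] F [-8.6 -3.5  9.7] gap 48.4 t 16.45 j [ 18.   3. 122. -20.  22. 119.]
coat (4919, np.float64(37.12), array([ 1.02, -0.45]))
base (20458, np.float64(8.08), array([0.09, 0.02]))
```

```bash
python3 -m jog '[0.0003,0,0,0,0.0175,0, 0.0006,0,0,0,0.035,0, 0.0001,0,-0.0006,0,0.035,0, -0.0003,0,-0.0013,0,0.035,0, -0.0003,0,-0.0013,0,0.035,0]' -1 40
python3 - <<'E'
from h import *
s=r.sense();print(s["ft_force"],s["wrist_torque"],s["grip_force"]);rows();p,w=check()
for v in range(376,400,2): print(v,w[v,322].round(1))
E
```

```text
time: 17.18
tool_pos: [604.3, 200.7, 16.0]
tcp_rot: [-180.0, -36.6, 5.0]
ft_force: [0.1, -2.3, 2.9]
finger_gap: 48.0
grip_force: 86.1
[ 0.11474831 -2.28661735  2.86789312] [-0.35258048 -0.22840078 -0.36528516] 86.09559416770935
at [604.3 200.7  16. ] [-179.97  -36.64    5.03] grasp [593.  199.7  31.2] F [ 0.1 -2.3  2.9] gap 48.0 t 17.18 j [ 18.   2. 124. -24.  19. 124.]
coat (5980, np.float64(36.62), array([ 1.7 , -0.55]))
base (23539, np.float64(8.09), array([0.09, 0.02]))
376 [582.3 199.1  35.3]
378 [581.6 199.   34.8]
380 [580.9 199.   34.2]
382 [580.2 198.9  34.4]
384 [579.6 198.9  34.2]
386 [578.7 198.8  30.2]
388 [578.  198.7  30.8]
390 [577.3 198.7  30.7]
392 [576.6 198.6  30.8]
394 [576.  198.5  31.3]
396 [575.3 198.5  31.4]
398 [574.6 198.4  30.8]
```

```bash
python3 -m jog '[0,0,0,0,0,0, 0,0,0,0,0,0, 0,0,0,0,0,0]' 0.35
python3 - <<'E'
from h import *
s=r.sense();print(s["ft_force"],s["wrist_torque"],s["grip_force"]);rows();p,w=check()
for v in range(376,392,2): print(v,w[v,322].round(1))
p=r.snapshot("scene");m=r.outline_of(p,"jaw");print([(o["score"],o["bbox"]) for o in m])
cv2.imwrite("pics/s3.png",cv2.resize(p["pixels"][205:275,370:460],(800,600),interpolation=cv2.INTER_CUBIC)[:,:,::-1])
E
```

```text
time: 17.65
tool_pos: [603.4, 200.6, 15.0]
tcp_rot: [-180.0, -36.6, 5.1]
ft_force: [0.6, 1.0, 0.0]
finger_gap: 57.6
grip_force: 0.0
[0.64253653 0.99099903 0.02502317] [0.0045846  0.29488337 0.0016524 ] 0.0
at [603.4 200.6  15. ] [-180.    -36.55    5.06] grasp [592.1 199.6  30.3] F [0.6 1.  0. ] gap 57.6 t 17.65 j [ 18.   3. 124. -24.  19. 124.]
coat (6046, np.float64(36.78), array([ 1.69, -0.41]))
base (23911, np.float64(8.09), array([0.1 , 0.01]))
376 [581.4 199.   34.3]
378 [580.8 199.   36.2]
380 [580.1 198.9  34.7]
382 [579.4 198.8  34.2]
384 [578.5 198.8  31.5]
386 [577.8 198.7  30.9]
388 [577.2 198.6  31.4]
390 [576.5 198.6  31.2]
[(0.44, [404.4, 231.9, 416.9, 245.1]), (0.43, [198.2, 303.8, 236.5, 355.3])]
```

View pics/s3.png

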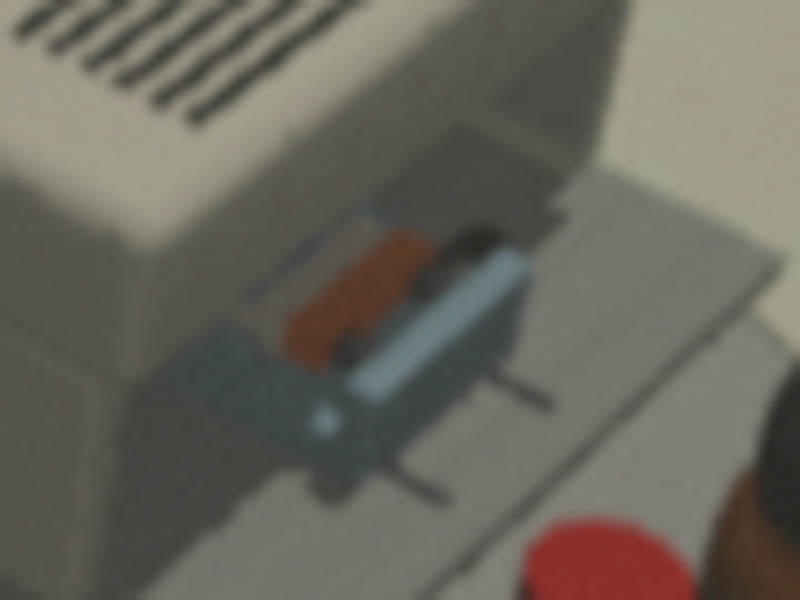

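```bash
python3 - <<'E'
from h import *
rows((np.array([589.4,199.5,33.7]),-43,4.8))
E
```

```text
at [603.6 200.6  15.3] [-179.99  -36.58    5.05] grasp [592.3 199.6  30.5] F [ 0.2 -0.2 -0. ] gap 57.9 t 17.85 j [ 18.   2. 124. -24.  19. 124.]
[0.0017, -0.0001, -0.0044] [-0.003, 0.1121, 0.0034]
```

```bash
python3 -m jog '[0.0006,0,-0.002,-0.001,0.02,0.001, 0.001,0,-0.004,-0.002,0.06,0.002, 0.0017,-0.0001,-0.0044,-0.003,0.1121,0.0034, 0.0017,-0.0001,-0.0044,-0.003,0.1121,0.0034]'
python3 -m jog '[0,0,0,0,0,0, 0,0,0,0,0,0, 0,0,0,0,0,0, 0,0,0,0,0,0]' -1 60
python3 - <<'E'
from h import *
s=r.sense();print(s["ft_force"],s["wrist_torque"],s["grip_force"]);rows();check()
E
```

```text
time: 18.35
tool_pos: [601.2, 200.2, 18.7]
tcp_rot: [179.8, -42.9, 5.0]
ft_force: [0.3, -0.0, 0.2]
finger_gap: 57.6
grip_force: 0.0
time: 18.85
tool_pos: [602.2, 200.4, 19.6]
tcp_rot: [-180.0, -43.0, 4.7]
ft_force: [-5.2, 0.2, -0.4]
finger_gap: 48.5
grip_force: 61.2
[-5.21430904  0.22872484 -0.38698459] [-0.0415947   0.92461435 -0.04240215] 61.213334798812866
at [602.2 200.4  19.6] [-179.98  -42.97    4.74] grasp [589.3 199.3  33.6] F [-5.2  0.2 -0.4] gap 48.5 t 18.85 j [ 19.   1. 129. -50.  13. 151.]
coat (6663, np.float64(36.64), array([ 1.31, -0.63]))
base (24988, np.float64(8.08), array([0.06, 0.02]))
```

```bash
cat >> h.py <<'E'
def pivot(slope,moves,G=None):
    "slope: tile nose-up deg now; moves: (deg nose-down turn about nose low corner, lamp dx, dz)"
    s=r.sense();R0=Ro.from_euler("xyz",s["tcp_rot"],degrees=True);p0=s["tool_pos"]
    g=p0-R0.apply([0,0,15]) if G is None else np.array(G)
    f=Ro.from_euler("xyz",[0,-slope,s["tcp_rot"][2]],degrees=True);N=g+f.apply([87,0,-4])
    print("nose low",N.round(1),"rear low",(g+f.apply([-13,0,-4])).round(1),"F",s["ft_force"].round(1),"T",s["wrist_torque"].round(2),"tcp",p0.round(1),s["tcp_rot"].round(1),"t",s["time"])
    for d,dx,dz in moves:
        Rt=Ro.from_rotvec(np.deg2rad(d)*f.apply([0,1,0]));p1=N+Rt.apply(p0-N)+[dx*np.cos(A),dx*np.sin(A),dz]
        print((d,dx,dz),(R0.inv().apply(p1-p0)/1000).round(4).tolist(),(R0.inv()*Rt*R0).as_rotvec().round(4).tolist(),p1.round(1))
E
python3 - <<'E'
from h import *
pivot(1.3,[(2,.3,0),(5,.5,0),(8,.5,0),(9.8,.5,0),(9.8,-3,0.5),(9.8,-7,1)])
E
```

```text
nose low [678.8 206.7  28.6] rear low [579.2 198.4  26.4] F [-4.6 -0.3 -0.9] T [-0.08  0.97  0.01] tcp [602.2 200.4  19.7] [-180.   -43.     4.8] t 18.95
(2, 0.3, 0) [0.0019, 0.0, -0.0019] [-0.0, -0.0349, 0.0] [602.3 200.4  22.4]
(5, 0.5, 0) [0.0046, 0.0, -0.0049] [0.0, -0.0873, 0.0] [602.2 200.4  26.4]
(8, 0.5, 0) [0.0074, 0.0, -0.0079] [-0.0, -0.1396, 0.0] [602.2 200.4  30.5]
(9.8, 0.5, 0) [0.0091, 0.0, -0.0096] [-0.0, -0.171, 0.0] [602.3 200.4  32.9]
(9.8, -3, 0.5) [0.0069, -0.0, -0.0123] [-0.0, -0.171, 0.0] [598.8 200.1  33.4]
(9.8, -7, 1) [0.0043, -0.0, -0.0154] [-0.0, -0.171, 0.0] [594.9 199.8  33.9]
```

```bash
python3 -m jog '[0.001,0,-0.001,0,-0.0175,0, 0.0019,0,-0.0019,0,-0.0349,0, 0.0033,0,-0.0034,0,-0.061,0, 0.0046,0,-0.0049,0,-0.0873,0, 0.006,0,-0.0064,0,-0.1135,0, 0.0074,0,-0.0079,0,-0.1396,0, 0.0091,0,-0.0096,0,-0.171,0, 0.0091,0,-0.0096,0,-0.171,0]'
python3 - <<'E'
from h import *
check();pivot(-8.5,[(0,-3,.5),(0,-8,1)])
E
```

```text
time: 19.95
tool_pos: [602.5, 200.2, 33.3]
tcp_rot: [180.0, -33.1, 4.7]
ft_force: [-6.0, 0.3, -1.0]
finger_gap: 48.7
grip_force: 61.7
coat (3893, np.float64(49.63), array([-8.23, -1.14]))
base (15857, np.float64(8.08), array([0.06, 0.01]))
nose low [679.1 206.6  28.6] rear low [580.6 198.4  43.4] F [-5.  -0.6 -0.3] T [-0.09  0.93 -0.03] tcp [602.2 200.2  32.8] [180.  -33.1   4.8] t 20.05
(0, -3, 0.5) [-0.0022, -0.0, -0.0021] [0.0, 0.0, 0.0] [599.2 200.   33.3]
(0, -8, 1) [-0.0062, -0.0, -0.0052] [0.0, 0.0, 0.0] [594.2 199.5  33.8]
```

```bash
python3 -m jog '[-0.0011,0,-0.0008,0,0,0, -0.0022,0,-0.0018,0,0,0, -0.004,0,-0.003,0,0,0, -0.0062,0,-0.0046,0,0,0, -0.0062,0,-0.0046,0,0,0]'
python3 - <<'E'
from h import *
pivot(-8.3,[(0,0,-1),(0,0,-2),(0,0,-3)])
E
python3 -m jog '[-0.0003,0,0.0004,0,0,0, -0.0005,0,0.0008,0,0,0, -0.0005,0,0.0008,0,0,0]'
python3 -m jog '[-0.0003,0,0.0004,0,0,0, -0.0003,0,0.0004,0,0,0]'
python3 -m jog '[-0.0003,0,0.0004,0,0,0, -0.0003,0,0.0004,0,0,0]'
python3 - <<'E'
from h import *
pivot(-8.3,[(0,0,-1)])
E
```

```text
time: 20.68
tool_pos: [595.5, 200.2, 34.5]
tcp_rot: [-180.0, -33.3, 4.8]
ft_force: [0.5, -0.6, -1.2]
finger_gap: 48.6
grip_force: 61.8
nose low [672.5 206.6  30.5] rear low [573.9 198.4  44.9] F [ 0.5 -0.6 -1.2] T [-0.03  0.34  0.02] tcp [595.5 200.2  34.5] [-180.   -33.3    4.8] t 20.675
(0, 0, -1) [-0.0005, 0.0, 0.0008] [0.0, 0.0, 0.0] [595.5 200.2  33.5]
(0, 0, -2) [-0.0011, 0.0, 0.0017] [0.0, 0.0, 0.0] [595.5 200.2  32.5]
(0, 0, -3) [-0.0016, 0.0, 0.0025] [0.0, 0.0, 0.0] [595.5 200.2  31.5]
time: 21.05
tool_pos: [594.9, 199.9, 32.7]
tcp_rot: [-180.0, -33.2, 4.8]
ft_force: [-0.6, 0.5, -0.6]
finger_gap: 48.6
grip_force: 61.8
time: 21.3
tool_pos: [595.0, 199.9, 32.3]
tcp_rot: [-180.0, -33.2, 4.8]
ft_force: [-0.7, -0.4, 0.2]
finger_gap: 48.6
grip_force: 61.9
time: 21.55
tool_pos: [595.0, 199.9, 31.9]
tcp_rot: [-180.0, -33.2, 4.8]
ft_force: [-0.7, -0.5, 1.7]
finger_gap: 48.4
grip_force: 62.0
nose low [672.  206.4  27.9] rear low [573.4 198.1  42.4] F [-0.7 -0.5  1.7] T [-0.1   0.07 -0.07] tcp [595.  199.9  31.9] [-180.   -33.2    4.8] t 21.55
(0, 0, -1) [-0.0005, 0.0, 0.0008] [0.0, 0.0, 0.0] [595.  199.9  30.9]
```

```bash
python3 - <<'E'
from h import *
p,w=check()
# coat extents: near edge position along tile
m=r.outline_of(p,"tile_blue_coat")[0]["region"];q=w[m];q=q[~np.isnan(q[:,0])]
for _ in range(5):
    B=np.c_[q[:,:2]-(608,201),np.ones(len(q))];k=np.linalg.lstsq(B,q[:,2],rcond=None)[0];e=abs(q[:,2]-B@k);q=q[e<max(.6,2*np.median(e))]
t=np.array([np.cos(A),np.sin(A)]);a=(q[:,:2]-(608,201))@t
near=np.percentile(a,.5);sl=k[:2]@t;th=np.arctan(sl)
for L_ in (0,88): # coat near edge ->nose end is 88 mm
    aa=near+L_*np.cos(th);z=k[2]+sl*aa;print("a",aa,"coat z",z,"low corner z",z-9.5*np.cos(th), "world",608+aa*t[0]-9.5*np.sin(th)*-1*t[0])
print(np.rad2deg(th))
E
```

```text
coat (5417, np.float64(47.34), array([-7.57, -1.21]))
base (20038, np.float64(8.1), array([0.1 , 0.02]))
a -20.592875118870168 coat z 50.08994000169826 low corner z 40.67342481452044 world 586.2223635733711
a 66.63379187814544 coat z 38.4491253999727 low corner z 29.03261021279488 world 673.1619250562574
-7.601479418196864
```

```bash
python3 -m jog '[0.0005,0,-0.0008,0,0,0, 0.0005,0,-0.0008,0,0,0]'
for i in 1 2 3 4; do python3 -m jog '[0,0.0006,0,0,0,0, 0,0.0006,0,0,0,0]' | grep -E "tool_pos|ft"; done
```

```text
time: 21.95
tool_pos: [594.7, 199.8, 32.5]
tcp_rot: [180.0, -33.2, 4.8]
ft_force: [0.7, -0.9, -0.6]
finger_gap: 48.6
grip_force: 61.8
tool_pos: [594.7, 199.2, 32.5]
ft_force: [0.1, 0.2, -0.4]
tool_pos: [594.9, 198.6, 32.6]
ft_force: [-0.1, 0.1, -0.2]
tool_pos: [594.9, 198.0, 32.6]
ft_force: [-0.6, 0.4, -1.0]
tool_pos: [594.9, 197.8, 32.6]
ft_force: [-0.9, 3.0, -0.2]
```

```bash
python3 - <<'E'
from h import *
pivot(-8,[])
E
```

```text
nose low [672.  204.3  29.1] rear low [573.3 196.   43. ] F [-0.9  3.  -0.2] T [0.41 0.42 0.48] tcp [594.9 197.8  32.6] [-180.   -33.2    4.8] t 22.95
```

```bash
python3 -m jog '[0,-0.0012,0,0,0,0, 0,-0.0024,0,0,0,0]'| grep -E "tool_pos|ft"
for i in 1 2 3 ; do python3 -m jog '[0,-0.0006,0,0,0,0, 0,-0.0006,0,0,0,0]' | grep -E "tool_pos|ft"; done
```

```text
tool_pos: [594.8, 199.7, 32.6]
ft_force: [-0.2, -0.1, 0.4]
tool_pos: [594.8, 200.4, 32.6]
ft_force: [0.1, -0.8, 0.2]
tool_pos: [594.7, 201.1, 32.6]
ft_force: [0.7, -0.5, -0.4]
tool_pos: [594.6, 201.5, 32.5]
ft_force: [0.5, -2.2, 0.1]
```

```bash
python3 -m jog '[0.0005,0.001,-0.0008,0,0,0, -0.002,0.0019,-0.004,0,0,0, -0.008,0.0019,-0.008,0,0,0, -0.016,0.0019,-0.013,0,0,0, -0.023,0.0019,-0.0175,0,0,0, -0.0268,0.0019,-0.0199,0,0,0, -0.0278,0.0019,-0.0195,0,0,0, -0.0278,0.0019,-0.0195,0,0,0]'
for i in 1 2 3 4 5; do python3 -m jog '[-0.0003,0,0.0004,0,0,0, -0.0003,0,0.0004,0,0,0]' | grep -E "tool_pos|ft"; done
```

```text
time: 24.95
tool_pos: [561.1, 197.0, 33.8]
tcp_rot: [-180.0, -33.2, 4.8]
ft_force: [-0.2, -0.7, -0.8]
finger_gap: 48.9
grip_force: 62.1
tool_pos: [561.1, 196.9, 33.2]
ft_force: [-0.1, -0.4, -0.5]
tool_pos: [560.9, 196.9, 32.7]
ft_force: [-0.5, -0.1, -1.0]
tool_pos: [561.0, 197.0, 32.3]
ft_force: [-0.4, -0.8, 0.4]
tool_pos: [561.0, 197.0, 31.9]
ft_force: [-1.6, -0.0, 1.0]
tool_pos: [561.0, 197.0, 31.4]
ft_force: [-2.6, -0.1, 2.2]
```

```bash
python3 - <<'E'
from h import *
p,w=check()
m=r.outline_of(p,"tile_blue_coat")[0]["region"];q=w[m];q=q[~np.isnan(q[:,0])]
t=np.array([np.cos(A),np.sin(A)]);n=np.array([-t[1],t[0]])
a=(q[:,:2]-(561,197))@t;b=(q[:,:2]-(561,197))@n
for l in range(-25,75,8):
    k=(a>=l)&(a<l+8)
    if k.sum()>20: print(l+4,k.sum(),np.median(q[k,2]).round(2),[np.median(q[k&(abs(b-c)<6),2]).round(1) for c in (-14,0,14)])
s=r.sense();print(s["tool_pos"],s["tcp_rot"])
E
```

```text
coat (9980, np.float64(41.62), array([-8.8 , -1.26]))
base (24951, np.float64(8.11), array([0.12, 0.02]))
-5 1998 49.28 [np.float64(49.3), np.float64(49.5), np.float64(49.1)]
3 2258 48.35 [np.float64(48.5), np.float64(48.6), np.float64(48.0)]
11 2124 47.21 [np.float64(47.2), np.float64(47.3), np.float64(47.1)]
19 1962 46.31 [np.float64(46.3), np.float64(46.6), np.float64(46.0)]
27 1866 44.99 [np.float64(45.2), np.float64(45.3), np.float64(44.3)]
35 1743 43.63 [np.float64(43.8), np.float64(43.8), np.float64(43.3)]
43 1638 42.44 [np.float64(42.0), np.float64(42.6), np.float64(42.7)]
51 1523 40.91 [np.float64(40.4), np.float64(41.4), np.float64(41.0)]
59 1419 39.39 [np.float64(38.7), np.float64(39.8), np.float64(39.5)]
67 755 37.74 [np.float64(37.6), np.float64(37.6), np.float64(38.0)]
[560.99653264 197.01208467  31.44370064] [-179.99228931  -33.23788939    4.79237079]
```

```bash
python3 -m jog '[0.0006,0,-0.0009,0,0,0, 0.004,0,0.0012,0,0,0, 0.0105,0,0.0055,0,0,0, 0.018,0,0.0105,0,0,0, 0.025,0,0.0152,0,0,0, 0.0298,0,0.0183,0,0,0, 0.0315,0,0.0194,0,0,0, 0.0315,0,0.0194,0,0,0]'
for i in 1 2 3 ; do python3 -m jog '[0.0009,0,0.0005,0,0,0, 0.0013,0,0.0008,0,0,0]' | grep -E "tool_pos|ft"; done
```

```text
time: 27.35
tool_pos: [597.5, 199.9, 32.0]
tcp_rot: [180.0, -33.2, 4.8]
ft_force: [-1.8, 0.0, 0.7]
finger_gap: 48.7
grip_force: 62.4
tool_pos: [598.8, 200.0, 32.0]
ft_force: [-4.5, -1.0, 1.6]
tool_pos: [600.5, 200.2, 32.1]
ft_force: [-4.3, -0.1, 0.6]
tool_pos: [602.0, 200.3, 32.1]
ft_force: [-5.8, -0.9, 2.4]
```

```bash
python3 - <<'E'
from h import *
pivot(-9.2,[(-1.5,.4,.1),(-3,.7,.2),(-4.5,1,.2),(-6,1.3,.2),(-7.5,1.5,.2),(-8.8,1.6,0.2)])
print(r.sense()["joint_pos"])
E
```

```text
nose low [678.8 206.7  26.8] rear low [580.4 198.5  42.8] F [-5.8 -0.9  2.4] T [-0.16  0.72 -0.13] tcp [602.  200.3  32.1] [180.  -33.2   4.8] t 28.1
(-1.5, 0.4, 0.1) [-0.0008, 0.0, 0.0018] [-0.0, 0.0262, 0.0] [602.3 200.3  30.2]
(-3, 0.7, 0.2) [-0.0017, 0.0, 0.0035] [-0.0, 0.0524, 0.0] [602.5 200.3  28.3]
(-4.5, 1, 0.2) [-0.0025, 0.0, 0.0054] [-0.0, 0.0785, 0.0] [602.8 200.4  26.2]
(-6, 1.3, 0.2) [-0.0033, 0.0, 0.0072] [0.0, 0.1047, 0.0] [603.2 200.4  24.2]
(-7.5, 1.5, 0.2) [-0.0042, 0.0, 0.0091] [0.0, 0.1309, 0.0] [603.5 200.4  22.2]
(-8.8, 1.6, 0.2) [-0.005, 0.0, 0.0107] [0.0, 0.1536, 0.0] [603.7 200.4  20.4]
[ 17.86108793   1.03942595 121.51659044 -16.48663445  25.88513319
 115.90476122]
```

```bash
python3 -m jog '[-0.0004,0,0.0009,0,0.0131,0, -0.0008,0,0.0018,0,0.0262,0, -0.0017,0,0.0035,0,0.0524,0, -0.0025,0,0.0054,0,0.0785,0, -0.0033,0,0.0072,0,0.1047,0, -0.0033,0,0.0072,0,0.1047,0]'
python3 - <<'E'
from h import *
pivot(-3.2,[(-1.5,.2,0),(-2.8,.3,0)])
E
```

```text
time: 28.85
tool_pos: [602.6, 200.3, 23.6]
tcp_rot: [180.0, -39.2, 4.8]
ft_force: [-5.1, -1.7, 1.4]
finger_gap: 48.6
grip_force: 62.6
nose low [679.5 206.9  26.4] rear low [580.  198.4  31.9] F [-5.1 -1.7  1.4] T [-0.18  0.63 -0.27] tcp [602.6 200.3  23.6] [180.  -39.2   4.8] t 28.85
(-1.5, 0.2, 0) [-0.001, -0.0, 0.0018] [0.0, 0.0262, 0.0] [602.9 200.4  21.6]
(-2.8, 0.3, 0) [-0.002, -0.0, 0.0033] [-0.0, 0.0489, 0.0] [603.1 200.4  19.8]
```

```bash
python3 -m jog '[0.0005,0,0.0005,0,0,0, 0.0001,0,0.0013,0,0.0131,0, -0.0004,0,0.0023,0,0.0262,0, -0.001,0,0.0031,0,0.0393,0, -0.0014,0,0.0038,0,0.0489,0, -0.0014,0,0.0038,0,0.0489,0]'
python3 - <<'E'
from h import *
pivot(-.4,[(0,0,-.5),(0,-2,0)]);p,w=check()
for v in range(372,396,2): print(v,w[v,322].round(1))
print(r.sense()["joint_pos"])
E
```

```text
time: 29.6
tool_pos: [604.1, 200.4, 19.9]
tcp_rot: [180.0, -42.0, 4.8]
ft_force: [-8.1, -0.9, 1.2]
finger_gap: 48.8
grip_force: 62.8
nose low [680.8 206.9  26.5] rear low [581.1 198.5  27.2] F [-8.1 -0.9  1.2] T [-0.15  0.84 -0.15] tcp [604.1 200.4  19.9] [180.  -42.    4.8] t 29.6
(0, 0, -0.5) [-0.0003, -0.0, 0.0004] [0.0, 0.0, 0.0] [604.1 200.4  19.4]
(0, -2, 0) [-0.0015, -0.0, -0.0013] [0.0, 0.0, 0.0] [602.1 200.3  19.9]
coat (6013, np.float64(37.0), array([ 1.15, -0.55]))
base (24261, np.float64(8.08), array([0.05, 0.01]))
372 [582.  199.   34.6]
374 [581.8 199.   25.6]
376 [581.1 198.9  26.5]
378 [580.4 198.9  25.3]
380 [579.6 198.8  26.4]
382 [578.7 198.7  30.8]
384 [577.9 198.7  31.6]
386 [577.2 198.6  32.3]
388 [576.6 198.5  30.7]
390 [575.9 198.5  32. ]
392 [575.2 198.4  30.5]
394 [574.5 198.4  30.6]
[ 19.22322984   1.33322888 127.61433324 -44.20261529  13.83683285
 144.18666626]
```

```bash
python3 -m jog '[-0.0008,0,-0.0005,0,0.003,0, -0.0014,0,-0.0007,0,0.006,0, -0.0014,0,-0.0007,0,0.006,0]'
for i in 1 2; do python3 -m jog '[-0.0005,0,0.0002,0,0,0, -0.0005,0,0.0002,0,0,0]'|grep -E "tool_pos|ft"; done
python3 - <<'E'
from h import *
p,w=check();print(r.sense()["wrist_torque"])
for v in range(374,390,2): print(v,w[v,322].round(1))
E
```

```text
time: 30.08
tool_pos: [603.0, 200.4, 20.0]
tcp_rot: [180.0, -42.3, 4.8]
ft_force: [-5.4, -1.1, -0.5]
finger_gap: 48.3
grip_force: 62.4
tool_pos: [603.0, 200.4, 19.8]
ft_force: [-5.1, -1.2, -0.1]
tool_pos: [603.0, 200.4, 19.5]
ft_force: [-4.2, -1.9, 1.3]
coat (6434, np.float64(36.61), array([ 1.36, -0.58]))
base (24768, np.float64(8.08), array([0.08, 0.01]))
[-0.34358275  0.52565682 -0.32491638]
374 [580.6 199.   25.4]
376 [579.8 198.9  27.4]
378 [578.9 198.8  29.6]
380 [578.1 198.7  30.8]
382 [577.4 198.7  31.1]
384 [576.8 198.6  30.2]
386 [576.1 198.6  30.2]
388 [575.4 198.5  30.4]
```

```bash
for i in 1 2 3; do python3 -m jog '[-0.0005,0.0002,0.0001,0,0,0, -0.0005,0.0002,0.0001,0,0,0]'|grep -E "tool_pos|ft"; done
python3 - <<'E'
from h import *
p,w=check();print(r.sense()["wrist_torque"])
for v in range(374,386,2): print(v,w[v,322].round(1))
E
```

```text
tool_pos: [602.9, 200.4, 19.4]
ft_force: [-1.9, -1.3, 2.2]
tool_pos: [602.7, 200.3, 19.1]
ft_force: [-1.2, -0.5, 2.7]
tool_pos: [602.6, 200.3, 19.0]
ft_force: [-0.9, -0.5, 4.5]
coat (6441, np.float64(36.18), array([ 1.69, -0.68]))
base (24995, np.float64(8.08), array([0.03, 0.01]))
[-0.02839222 -0.44372384  0.06577008]
374 [580.3 198.8  25. ]
376 [579.2 198.7  30.7]
378 [578.4 198.6  32.2]
380 [577.7 198.6  31.2]
382 [577.  198.5  31.5]
384 [576.3 198.4  30.9]
```

```bash
python3 -m jog '[0,0,0,0,0,0, 0,0,0,0,0,0, 0,0,0,0,0,0, 0,0,0,0,0,0]' 0.35
python3 - <<'E'
from h import *
p,w=check()
for v in range(372,386,2): print(v,w[v,322].round(1))
rows()
q=r.snapshot("scene");W=cloud(q);x=np.array([np.cos(A),np.sin(A)])
L=np.stack([(W[...,:2]-O)@x,(W[...,:2]-O)@[-x[1],x[0]],W[...,2]],-1);h=cv2.cvtColor(q["pixels"],cv2.COLOR_RGB2HSV)
for nm,m in (("white nose",(h[...,1]<70)),("orange",(h[...,0]<20)&(h[...,1]>110))):
    m=m&(L[...,0]>5)&(L[...,0]<60)&(abs(L[...,1])<24)&(L[...,2]>28)&(L[...,2]<48)
    t=L[m];print(nm,len(t));
    for a in range(16,60,4):
        k=t[(t[:,0]>=a)&(t[:,0]<a+4)]
        if len(k)>2: print(a,len(k),np.median(k[:,2]).round(1),np.percentile(k[:,2],90).round(1))
E
```

```text
time: 32.02
tool_pos: [601.7, 199.6, 17.8]
tcp_rot: [180.0, -42.3, 4.8]
ft_force: [-0.1, -0.0, -0.6]
finger_gap: 57.6
grip_force: 0.0
coat (6853, np.float64(36.32), array([ 1.52, -0.74]))
base (25503, np.float64(8.08), array([0.09, 0.01]))
372 [579.2 198.2  34.9]
374 [578.9 198.1  30.6]
376 [578.1 198.1  31. ]
378 [577.4 198.   31.3]
380 [576.7 198.   31.5]
382 [576.  197.9  31.4]
384 [575.4 197.9  30.2]
at [601.8 199.7  17.9] [179.99 -42.34   4.8 ] grasp [589.  198.7  32. ] F [0.2 0.3 0.4] gap 57.7 t 32.12 j [ 19.   1. 128. -47.  13. 147.]
white nose 153
20 32 34.9 35.7
24 30 34.3 36.3
28 24 34.7 35.5
32 4 37.3 38.5
44 11 34.2 36.3
48 15 34.8 37.0
52 10 36.7 38.4
56 26 39.4 40.3
orange 91
32 7 37.9 38.4
36 36 37.6 38.7
40 40 36.8 38.6
44 8 37.2 40.0
```

```bash
python3 -m jog '[0,0,-0.004,0,0,0, 0,0,-0.014,0,0,0, 0,0,-0.03,0,0,0, 0,0,-0.05,0,0,0, 0,0,-0.07,0,0,0, 0,0,-0.085,0,0,0, 0,0,-0.092,0,0,0, 0,0,-0.092,0,0,0]'
python3 - <<'E'
from h import *
rows();p=r.snapshot("wrist");w=cloud(p)
m=r.outline_of(p,"tile_blue_coat")[0]["region"];q=w[m];print("coat",plane(q[~np.isnan(q[:,0])]),cv2.minAreaRect(q[(q[:,2]>30)&(q[:,2]<42)][:,:2].astype(np.float32)))
x=np.array([np.cos(A),np.sin(A)]);L=np.stack([(w[...,:2]-O)@x,(w[...,:2]-O)@[-x[1],x[0]],w[...,2]],-1)
k=(abs(L[...,1])<10)&(L[...,0]>-80)&(L[...,0]<-34)
for a in np.arange(-80,-34,2):
    t=L[k&(L[...,0]>=a)&(L[...,0]<a+2)]
    if len(t)>5: print(a,np.median(t[:,2]).round(1),end="; ")
print()
for n in ("tile_red","tile_green"):
    o=r.outline_of(p,n)
q=r.snapshot("scene");W=cloud(q)
for n in ["tile_red","tile_green","ink_amber","ink_blue","dish","blower"]:
    o=r.outline_of(q,n)
    if o: t=W[o[0]["region"]];print(n,np.nanmedian(t,0).round(1))
E
```

```text
time: 33.17
tool_pos: [540.3, 194.8, 86.7]
tcp_rot: [-180.0, -42.4, 4.8]
ft_force: [0.3, 0.4, -0.4]
finger_gap: 57.6
grip_force: 0.0
at [540.3 194.8  86.7] [-179.97  -42.42    4.78] grasp [527.5 193.7 100.7] F [ 0.3  0.4 -0.4] gap 57.6 t 33.17 j [ 22. -20. 137. -29.  24. 130.]Traceback (most recent call last):
  File "<stdin>", line 3, in <module>
IndexError: list index out of range
```

```bash
python3 - <<'E'
from h import *
p=r.snapshot("wrist");w=cloud(p)
x=np.array([np.cos(A),np.sin(A)]);L=np.stack([(w[...,:2]-O)@x,(w[...,:2]-O)@[-x[1],x[0]],w[...,2]],-1)
for y in (-18,-8,0,8,18):
  k=(abs(L[...,1]-y+.8)<4);print(y,end=": ")
  for a in np.arange(-78,-10,4):
    t=L[k&(L[...,0]>=a)&(L[...,0]<a+4)&(L[...,2]<60)]
    if len(t)>5: print(int(a),np.median(t[:,2]).round(1),end="; ")
  print()
h=cv2.cvtColor(p["pixels"],cv2.COLOR_RGB2HSV);m=((h[...,0]>95)&(h[...,0]<130)&(h[...,1]>120)&(L[...,2]>30)&(L[...,2]<45)&(abs(L[...,1])<40))
q=L[m];print(len(q),"coat y",np.percentile(q[:,1],[1,99]),"near x",np.percentile(q[:,0],[1,99]))
q=r.snapshot("scene");W=cloud(q)
for n in ["tile_red","tile_green","ink_amber","dish","blower"]:
    o=r.outline_of(q,n)
    if o: t=W[o[0]["region"]];print(n,np.nanmedian(t,0).round(1))
E
```

```text
-18: -78 7.0; -74 25.4; -70 27.9; -66 33.9; -62 34.0; -58 34.4; -54 35.6; -50 35.7; -46 35.9; -42 36.3; -38 36.2; -34 36.1; -30 36.3; -26 36.6; -22 36.6; -18 36.8; -14 36.7; 
-8: -78 14.8; -74 31.1; -70 31.1; -66 34.1; -62 34.2; -58 34.3; -54 35.8; -50 36.3; -46 36.2; -42 36.4; -38 36.3; -34 36.6; -30 37.0; -26 37.1; -22 37.1; -18 37.0; -14 37.0; 
0: -78 14.9; -74 31.2; -70 31.2; -66 34.2; -62 34.1; -58 34.2; -54 36.2; -50 36.3; -46 36.3; -42 36.2; -38 36.4; -34 36.6; -30 37.0; -26 37.0; -22 37.0; -18 36.9; -14 36.9; 
8: -78 14.7; -74 31.0; -70 31.2; -66 34.2; -62 34.3; -58 34.3; -54 35.7; -50 35.9; -46 36.0; -42 36.1; -38 36.3; -34 36.4; -30 36.8; -26 36.7; -22 36.5; -18 36.8; -14 36.9; 
18: -78 6.7; -74 25.5; -70 29.9; -66 33.9; -62 34.1; -58 34.3; -54 35.6; -50 35.7; -46 35.6; -42 35.5; -38 35.8; -34 36.0; -30 36.2; -26 35.7; -22 35.6; -18 35.5; -14 35.4; 
4415 coat y [-21.22739577  19.4139784 ] near x [-53.54554071  -2.69208622]
tile_red [ 597.4 -207.5   27.4]
tile_green [ 597.8 -207.4   27.4]
ink_amber [ 693.9 -281.4   46.3]
dish [717.9 -17.2  15. ]
blower [418.2  42.8  39.8]
```

```bash
python3 - <<'E'
from h import *
p=r.snapshot("wrist");w=cloud(p);h=cv2.cvtColor(p["pixels"],cv2.COLOR_RGB2HSV)
x=np.array([np.cos(A),np.sin(A)]);L=np.stack([(w[...,:2]-O)@x,(w[...,:2]-O)@[-x[1],x[0]],w[...,2]],-1)
for lo,hi in ((-25.3,-22.4),(20.4,23.3)):
  k=(L[...,1]>lo)&(L[...,1]<hi)&(h[...,1]<90)&(L[...,2]>30)&(L[...,2]<42);print(lo,end=": ")
  for a in np.arange(-66,0,6):
    t=L[k&(L[...,0]>=a)&(L[...,0]<a+6)]
    if len(t)>5: print(int(a),len(t),np.median(t[:,2]).round(1),end="; ")
  print()
q=r.snapshot("scene");W=cloud(q);h=cv2.cvtColor(q["pixels"],cv2.COLOR_RGB2HSV)
L=np.stack([(W[...,:2]-O)@x,(W[...,:2]-O)@[-x[1],x[0]],W[...,2]],-1)
m=(h[...,1]<70)&(L[...,0]>18)&(L[...,0]<31)&(abs(L[...,1])<26)&(L[...,2]>28)&(L[...,2]<45)
for b in range(-26,26,8):
    t=L[m&(L[...,1]>=b)&(L[...,1]<b+8)]
    if len(t)>2: print("nose y",b,len(t),np.median(t[:,2]).round(1))
E
```

```text
-25.3: -66 48 34.2; -60 41 34.1; -54 44 34.1; -48 42 34.2; -42 35 34.0; -36 45 34.1; -30 36 34.1; -24 31 34.3; -18 37 34.0; -12 38 34.2; -6 27 34.1; 
20.4: -66 45 34.1; -60 47 34.2; -54 41 34.1; -48 41 34.2; -42 44 34.4; -36 34 34.1; -30 44 34.2; -24 33 34.3; -18 35 34.2; -12 40 34.3; -6 29 33.9; 
nose y -26 19 33.8
nose y -18 14 34.7
nose y -10 15 34.6
nose y -2 12 33.7
nose y 6 14 34.3
nose y 14 14 34.6
nose y 22 5 34.3
```

The bare ceramic reads 34 mm all round, so the tile lies flat on the seat. It is square and up against the lip, and the gripper is clear.

```bash
python3 -c "
from bench import r
print(r.hand_in())"
```

```text
the job is handed in; nothing more can be done
None
```

The blue tile is clamped flat and square between the jaw and the lip, coat up, and the job is handed in after about 34 s. It went in twice: I misread the first seating as nose-up, lifted the tile out and reseated it. During that misreading I pressed it at up to about 10 N with an 85 N grip. The gripper held only the bare sides, and I felt no contact with the lamp head, though the fingertips seem to have touched the base plate lightly. My last check of the other things showed the green tile, amber bottle, dish and blower in place; it did not confirm the red tile or cover the other bottles.

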